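# Clear the trimming plate and set out the hinge kits

## Robot

A 6-joint arm with a two-finger parallel gripper is mounted at the origin on the work surface. World frame = base frame: x ahead of the robot, y to its left, z up, the work surface at z = 0. Lengths are in m, angles in rad, forces in N, time in s.
With the tool pointing down it reaches from about 0.4 to 0.825 m from the base axis. Payload 7 kg.
Tool frame: the origin (TCP) lies at the very end of the fingers, on their centre line; the grasp point (between the pads) lies 19 mm behind it; z points along the fingers, y is the line along which they close (so a half turn about z gives the same grasp; the last joint's range is limited). The gripper opens to 88 mm and grips with 3 to 60 N. Pads are 19 mm wide; open, the fingers measure 130 mm over their backs; the gripper's body (78 mm by 193 mm) begins 47 mm behind the grasp point.
Start: joints at [-0.977, 0.359, 0.012, 0, -1.224, -0.288], TCP at [0.203, -0.644, 0.227] pointing down, gripper open.
Joint ranges: [-3.07, 3.07], [-1.43, 2.12], [-1.02, 1.25], [-3.03, 1.67], [-3.05, -0], [-3.03, 3.03]. Speed limits (rad/s): [2.39, 2.39, 3.01, 3.14, 3.14, 3.14].

## Interface

Orientations are given as a rotation vector (axis times angle).
In Python, from cell import r gives the robot as it stands. The module is installed in compiled form; this text tells all that it offers.
- The arm moves only by the tool drive_tool, never from a script. Its argument "deltas" is a list that holds one entry, the list of rows, each a list of 7 numbers: the finger opening in mm, from 0 to 87.6, then the shift along the world's x, y, z normalised to -1 to 1, where 1 is 100 mm, then the turn, a rotation vector about the world's x, y, z normalised to -1 to 1, where 1 is 45 degrees. In form: [[[grip, x, y, z, ax, ay, az], ...]]. A call has 1 to 5 rows; each row is the pose to reach, as a shift and turn from the pose commanded when the call began; what a row does not reach only later rows make up. A row lasts 1/8 s, in which the tool goes at most 62.5 mm and 10.7 degrees, less where a joint would pass 70% of its speed; a pose out of reach is approached as far as the arm can. A call with a number of a shift or a turn outside -1 to 1 is refused whole. A call with a gripper value outside its range is refused whole. The fingers move at their own pace and stop on an object; "newtons" is the grip in N (left out, the last holds). Time passes only in rows, so rows that repeat a pose let the fingers close. It gives the time, the measured TCP pose, the force, the opening and the grip force at its end, in the units of the state.
- r.observe(): the state, without advancing time (a new reading comes with each control period).
- r.read_camera(name): name is "side" or "top"; returns the picture (480x640x3 uint8, red, green, blue); there is no depth.
- r.camera_info(name): a dict with "fx", "fy", "cx", "cy" (pixels), "dist_coeffs" ([k1, k2, p1, p2, k3] as OpenCV has them; the pictures are not rectified), "R" (3x3) and "t" (3): a world point X has camera coordinates R X + t. Camera axes: x right, y down, z forward; pixel columns grow to the right and rows downward; lengths in m; the calibration is good to about 2 mm. A picture is of the moment at which its call begins. camera_info takes no time and is no camera call.
- r.finish_job(): hands the job in; it is judged then, once.
Trained networks look in the newest picture that a camera, given by its name, has taken for a name from the list of things; names that differ only in an ending like _2 or _b are one class to them, and where a whole thing is asked for, a point or a joint stands for the part that bears it (a point fixed in the world has none). Each returns a list of dicts, best first, with "p" (0 to 1); they miss things now and then, are a little off and sometimes report something else, mostly with a low value. They report only what shows in the picture. A call takes as long as a camera call. They do not tell look-alikes from the thing itself.
- r.spot_in(label, camera): "rect" ([centre column, centre row, width, height] as shares, 0 to 1, of the picture: columns of its width, rows of its height, round what is visible of it).
- r.masks_of(label, camera): "region" (480x640 bool, what is visible of it) and "rect" ([centre column, centre row, width, height] as shares, 0 to 1, of the picture: columns of its width, rows of its height, round what is visible of it).
The state is a dict: "clock": time; "qpos": joint angles; "joint_vel": joint speeds; "effort": joint torques, N m; "eef_pos": TCP position; "tool_rot": TCP orientation; "wrist_force": force on the tool from outside, world axes, zero at the start; "moment": the same for the moment, N m; "width": finger opening in m; "grip_force": force on a finger pad.
Only numpy, scipy, OpenCV 4.12 (cv2) and the standard library are available. Lean on these libraries where they do the work, as an engineer would, in place of code of your own. Each camera call takes 0.05 s, during which the arm holds its last target. There are 200 camera calls.

## Task

Take the scraper block and wipe all the offcuts off the trimming plate into the open scrap drawer (use the block, never the fingers, on the offcuts), then push the drawer fully home without slamming it, so that it seats at its catch. Lay the scraper back flat on its rubber mat, lined up with it, and, once the drawer is home, stack all the kit cartons, lying flat and right way up, squarely in one column on the white outline on the cleared plate. Leave everything else on the counter where it is.

Things in the scene. Friction and masses are not known exactly. Their poses are not given: they have to be found in the camera images.
- station: fixed trimming station 300 (x) x 236 mm, flat dark steel plate on top, 95 mm above the counter. Origin: centre of its underside. The scrap drawer slides out at its -x end (plate edge at x = -150 mm, no rail). Grey rails 12 mm high stand on the plate along both sides and the +x end: the free plate is x -150..138, y -88..88 mm
- outline (a point): centre of the white painted outline, 60 mm along the station's x by 100 mm along its y, on the plate's surface (station x = 20, y = 0, z = 95 mm); same axes as the station
- drawer (a joint): how far the scrap drawer stands open, m: 0 fully home, at most 0.12. A sprung catch resists (about 10 N) over the last 17 to 7 mm and then draws it home
- drawer_front (a point): middle of the drawer's flat outer front face, 45 mm above the counter; moves with the drawer. The white front is 210 mm wide, from 4 to 78 mm above the counter; push it along the station's +x; when home it stands 30 mm beyond the plate's edge. A 110 mm steel lip, look only, runs along its top
- drawer_floor (a point): centre of the drawer's inner floor, 10 mm above the counter; moves with the drawer, axes as the station's. Inside: x -168..127, y -100..100 mm, walls rise 56 mm above the floor
- mat: thin black rubber mat, fixed, 210 (x) x 100 (y) x 4 mm, origin under its centre; the scraper's place
- scraper: scraper block: grey foot 150 (x) x 56 (y) x 20 mm high with an upright wooden grip 75 (x) x 30 (y) mm on its middle, from 20 to 62 mm above the underside. Origin: centre of the underside. Gripped from above across the 30 mm (along y); it wipes along its y with either long face. About 250 g
- chip1: white plastic sheet offcut, about 30 (x) x 60 (y) x 8 mm, notched; origin at its underside, near the middle; may be absent
- chip2: white plastic sheet offcut, about 30 (x) x 60 (y) x 8 mm, notched; origin at its underside, near the middle; may be absent
- chip3: white plastic sheet offcut, about 30 (x) x 60 (y) x 8 mm, notched; origin at its underside, near the middle; may be absent
- chip4: white plastic sheet offcut, about 30 (x) x 60 (y) x 8 mm, notched; origin at its underside, near the middle; may be absent
- chip5: white plastic sheet offcut, about 30 (x) x 60 (y) x 8 mm, notched; origin at its underside, near the middle; may be absent
- carton1: closed cardboard kit carton 60 (x) x 100 (y) x 40 mm high with a white paper band; origin: centre of its underside; may be absent. On the outline its x is along the station's x (either way round). About 180 g
- carton2: closed cardboard kit carton 60 (x) x 100 (y) x 40 mm high with a white paper band; origin: centre of its underside; may be absent. On the outline its x is along the station's x (either way round). About 180 g
- carton3: closed cardboard kit carton 60 (x) x 100 (y) x 40 mm high with a white paper band; origin: centre of its underside; may be absent. On the outline its x is along the station's x (either way round). About 180 g
- carton4: closed cardboard kit carton 60 (x) x 100 (y) x 40 mm high with a white paper band; origin: centre of its underside; may be absent. On the outline its x is along the station's x (either way round). About 180 g
- caliper: steel vernier caliper 210 mm long, lying flat, 10 mm high; origin under the beam's middle; leave alone
- hinge_a: white nylon ankle hinge joint, 165 mm, flat, 15 mm high; origin under its pivot; leave alone
- hinge_b: second white nylon ankle hinge joint, same as the first; leave alone
- bottle: white bottle, 66 mm across, 180 mm high; leave alone
There are look-alikes about, which are no part of the job. Leave any brown or yellow look-alike of the chip5 alone.

How it is judged:
On the way, in this order (a step that is already met when the one before it is completed fails the run):
1. the scraper block is brought down onto the trimming plate (z of scraper in the frame of station between 0.085 and 0.112 m and x of scraper in the frame of station between -0.19 and 0.14 m and y of scraper in the frame of station between -0.09 and 0.09 m), for 0.1 s.
2. all the offcuts are in the open drawer (x of chip1 in the frame of drawer_floor between -0.172 and 0.13 m and y of chip1 in the frame of drawer_floor between -0.102 and 0.102 m and z of chip1 in the frame of drawer_floor between -0.005 and 0.062 m and x of chip2 in the frame of drawer_floor between -0.172 and 0.13 m and y of chip2 in the frame of drawer_floor between -0.102 and 0.102 m and z of chip2 in the frame of drawer_floor between -0.005 and 0.062 m and x of chip3 in the frame of drawer_floor between -0.172 and 0.13 m and y of chip3 in the frame of drawer_floor between -0.102 and 0.102 m and z of chip3 in the frame of drawer_floor between -0.005 and 0.062 m and x of chip4 in the frame of drawer_floor between -0.172 and 0.13 m and y of chip4 in the frame of drawer_floor between -0.102 and 0.102 m and z of chip4 in the frame of drawer_floor between -0.005 and 0.062 m and x of chip5 in the frame of drawer_floor between -0.172 and 0.13 m and y of chip5 in the frame of drawer_floor between -0.102 and 0.102 m and z of chip5 in the frame of drawer_floor between -0.005 and 0.062 m and value of joint drawer above 0.05 m), for 0.2 s.
3. the drawer is fully home with the offcuts in it (x of chip1 in the frame of drawer_floor between -0.172 and 0.13 m and y of chip1 in the frame of drawer_floor between -0.102 and 0.102 m and z of chip1 in the frame of drawer_floor between -0.005 and 0.062 m and x of chip2 in the frame of drawer_floor between -0.172 and 0.13 m and y of chip2 in the frame of drawer_floor between -0.102 and 0.102 m and z of chip2 in the frame of drawer_floor between -0.005 and 0.062 m and x of chip3 in the frame of drawer_floor between -0.172 and 0.13 m and y of chip3 in the frame of drawer_floor between -0.102 and 0.102 m and z of chip3 in the frame of drawer_floor between -0.005 and 0.062 m and x of chip4 in the frame of drawer_floor between -0.172 and 0.13 m and y of chip4 in the frame of drawer_floor between -0.102 and 0.102 m and z of chip4 in the frame of drawer_floor between -0.005 and 0.062 m and x of chip5 in the frame of drawer_floor between -0.172 and 0.13 m and y of chip5 in the frame of drawer_floor between -0.102 and 0.102 m and z of chip5 in the frame of drawer_floor between -0.005 and 0.062 m and value of joint drawer below 0.004 m), for 0.3 s.
4. the cartons stand in one column on the outline (horizontal distance between each of carton1, carton2, carton3, carton4 and outline below 0.015 m and angle between each of carton1, carton2, carton3, carton4's own z axis and vertical below 0.08 rad and angle between the x axis of each of carton1, carton2, carton3, carton4 and the x axis of station, either way round below 0.16 rad and linear speed of each of carton1, carton2, carton3, carton4 below 0.02 m/s and z of carton1 in the frame of outline between -0.005 and 0.13 m and z of carton2 in the frame of outline between -0.005 and 0.13 m and z of carton3 in the frame of outline between -0.005 and 0.13 m and z of carton4 in the frame of outline between -0.005 and 0.13 m), for 0.2 s.
At the end, for the whole second after the job is handed in: Every offcut lies in the drawer; the drawer is home (within 4 mm); every carton is upright in one column, each within 15 mm of the outline's centre and 0.16 rad of its direction, at rest; the scraper lies flat on its mat within 40 mm of its centre and 0.35 rad of its direction, at rest (all of step 3 and all of step 4 and horizontal distance between scraper and mat below 0.04 m and height (world z) of scraper below 0.012 m and angle between scraper's own z axis and vertical below 0.08 rad and angle between the x axis of scraper and the x axis of mat, either way round below 0.35 rad and linear speed of scraper below 0.02 m/s); the robot touches nothing.
It fails at once if an offcut is touched by the fingers (contact force between the fingers and chip1 above 0.5 N or contact force between the fingers and chip2 above 0.5 N or contact force between the fingers and chip3 above 0.5 N or contact force between the fingers and chip4 above 0.5 N or contact force between the fingers and chip5 above 0.5 N).
It fails at once if the drawer is slammed (faster than 0.4 m/s) (velocity of joint drawer below -0.4 m/s).
It fails at once if a bystander is moved more than 30 mm (distance of any of caliper, hinge_a, hinge_b, bottle from where it was at the start of the episode above 0.03 m).
Of chip1, chip2, chip3, chip4, chip5 only 3 to 5 are there at a start; the rules pass over those that are not, and their reading is None.
Of carton1, carton2, carton3, carton4 only 3 to 4 are there at a start; the rules pass over those that are not, and their reading is None.
At some moment in a run one of carton1, carton2, carton3, carton4, scraper may be knocked a few centimetres aside while the robot is not near it.
Once in a run the grip may slacken for a moment while it holds something.
It also fails if it takes over 210 s, if anything falls off the work surface, if the arm or the gripper's body presses on something with over 40 N, if the wrist force passes 120 N, or if a joint passes its speed limit or range.

## Working session

There is one attempt and no reset: what is moved stays moved. The work goes in short steps, Python scripts to look and compute and a tool call to move; the robot and the scene stay as the last step left them, time stands still between calls to the robot, and variables do not carry over. Pictures are saved under pics/ and viewed, at most 14 in all, crops included, and the job is handed in when it is done.

Besides the shell and the picture viewer there is one more tool, called by a JSON object that holds its "fn" and its "kwargs", one argument or row to a line. drive_tool: Moves the arm, as the interface text tells. Its arguments: {"type":"object","properties":{"deltas":{"type":"array","items":{"type":"array","items":{"type":"array","items":{"type":"number"}}}},"newtons":{"type":"number"}},"required":["deltas"]}

```bash
mkdir -p pics
cat > h.py <<'E'
import numpy as np, cv2
from cell import r
def cam(n):
    c=r.camera_info(n);K=np.array([[c['fx'],0,c['cx']],[0,c['fy'],c['cy']],[0,0,1.]])
    return K,np.array(c['dist_coeffs'],float),np.array(c['R'],float),np.array(c['t'],float)
def pix2w(n,uv,z):
    K,d,R,t=cam(n);uv=np.array(uv,float).reshape(-1,1,2)
    p=cv2.undistortPoints(uv,K,d).reshape(-1,2);ray=np.c_[p,np.ones(len(p))]@R;C=-R.T@t
    return C+ray*((z-C[2])/ray[:,2])[:,None]
def w2pix(n,X):
    K,d,R,t=cam(n);return cv2.projectPoints(np.array(X,float).reshape(-1,3),cv2.Rodrigues(R)[0],t,K,d)[0].reshape(-1,2)
def snap(n,f):
    im=r.read_camera(n);cv2.imwrite('pics/'+f,im[:,:,::-1]);return im
E
python3 - <<'E'
from h import *
for n in('top','side'):
    snap(n,n+'0.png');K,d,R,t=cam(n);print(n,K[0,0],-R.T@t,R[2])
    for l in('station','mat','scraper','chip1','carton1','drawer_front'):
        for m in r.masks_of(l,n):
            print(l,round(m['p'],2),np.round(np.array(m['rect'])*[640,480,640,480]))
print(r.observe())
E
```

```text
top 476.1337480393745 [ 0.42266782 -0.07083811  1.18472878] [ 0.10603131  0.0087961  -0.99432389]
station 0.98 [277. 235. 197. 115.]
mat 0.96 [142. 279.  40.  88.]
mat 0.56 [274. 234. 197. 114.]
scraper 0.7 [137. 271.  29.  64.]
scraper 0.24 [342. 245.  64.  89.]
chip1 0.81 [262. 325.  13.  28.]
chip1 0.68 [297. 239.  16.  26.]
chip1 0.65 [233. 252.  18.  23.]
chip1 0.6 [239. 215.  13.  30.]
chip1 0.55 [264. 158.  21.  19.]
carton1 0.97 [482. 270.  35.  45.]
carton1 0.97 [428. 220.  23.  40.]
carton1 0.89 [432. 277.  38.  46.]
carton1 0.74 [478. 221.  28.  39.]
drawer_front 0.88 [345. 242.  61.  96.]
side 596.7513576080429 [-0.18155512 -1.14569804  1.22695993] [ 0.4257981   0.6203072  -0.65872221]
station 0.77 [288. 235. 114. 113.]
mat 0.8 [218. 196.  52.  32.]
scraper 0.61 [217. 186.  44.  33.]
scraper 0.2 [398. 330.  43.  38.]
chip1 0.65 [264. 203.  22.   8.]
chip1 0.62 [291. 195.  19.   8.]
chip1 0.61 [296. 229.  18.   8.]
chip1 0.5 [227. 253.  18.  12.]
carton1 0.84 [400. 329.  41.  37.]
carton1 0.8 [375. 348.  18.  27.]
carton1 0.79 [384. 300.  20.  31.]
drawer_front 0.74 [292. 264.  52.  55.]
drawer_front 0.25 [287. 234. 113. 114.]
{'clock': 0.7, 'qpos': array([-9.76899043e-01,  3.58529334e-01,  1.19051101e-02, -3.07467048e-05,
       -1.22409161e+00, -2.88097867e-01]), 'joint_vel': array([ 6.82357889e-05, -2.33077906e-04,  3.36552139e-05,  9.11881567e-04,
       -4.34878305e-04,  8.61434703e-04]), 'effort': array([ 8.37273656e-04, -5.82161093e+01,  2.93255961e+01,  7.00136304e+00,
        1.25440009e-02, -1.19610706e-05]), 'eef_pos': array([ 0.20319694, -0.64366492,  0.22660366]), 'tool_rot': array([-4.78453729e-01,  3.10488425e+00, -9.49529608e-05]), 'wrist_force': array([-0.18650114,  0.29999898, -0.42220102]), 'moment': array([ 0.01619702, -0.02006303,  0.00402894]), 'grip_force': 0.0, 'width': 0.08776515725263713}
```

View pics/top0.png

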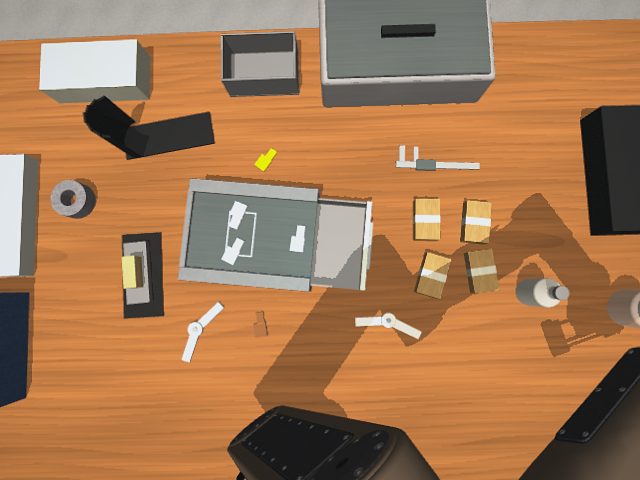

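View pics/side0.png

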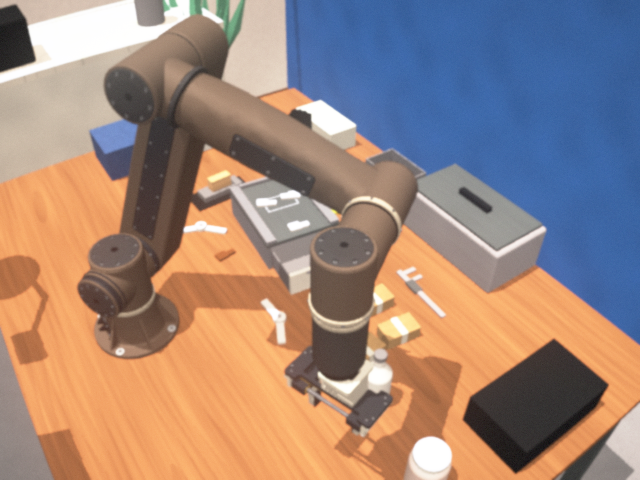

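Top picture: station centred about (277,235), with its drawer open to the right. Possible offcuts are white at (238,213), (232,250) and (298,238), yellow at (265,159), and brown at (261,323). I choose the three white ones on the plate. For the scraper, the grip with the foot on the mat at (137,271) is the only real candidate. There are four cartons at (428,219), (477,221), (433,275) and (482,271).

Run:
```python
from h import *
im=r.read_camera('top')[:,:,::-1]
c=cv2.resize(im[165:325,110:380],None,fx=2.95,fy=2.95,interpolation=cv2.INTER_CUBIC);cv2.imwrite('pics/c1.png',c)
for l,z in(('station',.1),('mat',.004),('scraper',.02),('chip1',.103),('carton1',.04),('caliper',.01),('hinge_a',.015),('bottle',.18)):
    for m in r.masks_of(l,'top'):
        if m['p']<.4: continue
        cs,_=cv2.findContours(m['region'].astype(np.uint8),0,1);cc=max(cs,key=cv2.contourArea).reshape(-1,2)
        w=pix2w('top',cc,z)[:,:2]*1000
        (cx,cy),(a,b),an=cv2.minAreaRect(w.astype(np.float32)); print(l,round(m['p'],2),np.round([cx,cy,a,b,an],1),np.round(np.array(m['rect'])*[640,480,640,480]), np.round(cv2.boxPoints(((cx,cy),(a,b),an))).tolist() if l=='station' else '')
```

```text
station 0.57 [542.   61.1 434.2 242.1  83.8] [277. 234. 194. 115.] [[398.0, -142.0], [639.0, -168.0], [686.0, 264.0], [445.0, 290.0]]
station 0.56 [520.8 -88.4 131.1 202.3  83.4] [343. 241.  58.  95.] [[413.0, -142.0], [614.0, -165.0], [629.0, -35.0], [428.0, -12.0]]
mat 0.62 [467.2 410.7 213.4 106.3   0.9] [143. 276.  42.  90.] 
scraper 0.96 [473.2 419.  149.   69.4   4.9] [137. 274.  29.  62.] 
chip1 0.84 [595.2 154.2  33.7  59.3  64.6] [240. 216.  15.  30.] 
chip1 0.73 [343.3 103.9  55.7  28.9   7.3] [262. 325.  10.  25.] 
chip1 0.71 [511.6 161.7  33.1  59.   62.6] [232. 253.  18.  20.] 
chip1 0.65 [535.4  14.   30.   58.4  84.3] [298. 241.  18.  25.] 
carton1 0.97 [ 568.8 -415.8   72.6  105.5   83.2] [478. 222.  30.  44.] 
carton1 0.96 [ 443.3 -302.1   68.7  102.9   72. ] [434. 277.  39.  48.] 
carton1 0.66 [ 449.9 -420.8  100.4   71.7    6.2] [482. 270.  35.  43.] 
carton1 0.56 [ 578.7 -295.2   62.9  101.6   86.9] [426. 222.  23.  45.] 
caliper 0.93 [ 725.9 -338.3  207.6   55.9   78.4] [437. 156.  81.  23.] 
hinge_a 0.72 [545.7  20.1  31.   61.2  84.3] [298. 238.  17.  24.] 
hinge_a 0.58 [ 332.9 -196.8  156.7   40.5   75.6] [388. 326.  67.  23.] 
hinge_a 0.56 [330.1 267.   47.4 160.   56.7] [201. 333.  39.  61.] 
bottle 0.6 [ 397.7 -503.2  113.9   56.3   88.2] [545. 294.  53.  30.]
```

View pics/c1.png

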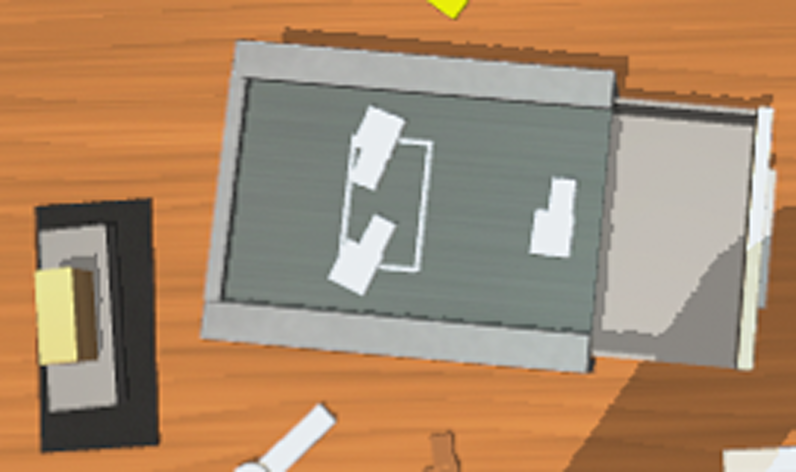

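The crop shows three white notched offcuts on the plate at crop pixels (378,147), (362,255) and (555,220). It also shows the scraper on its mat and the open, empty drawer. The yellow and brown look-alikes lie off the plate.

```bash
cat >> h.py <<'E'
from scipy.optimize import least_squares
def crop2pix(p): return np.array(p,float)/2.95+[110,165]-.33
def fit(n,loc,uv,x0):
    loc=np.array(loc,float);uv=np.array(uv,float)
    def pts(q):
        c,s=np.cos(q[2]),np.sin(q[2]);return np.c_[q[0]+c*loc[:,0]-s*loc[:,1],q[1]+s*loc[:,0]+c*loc[:,1],loc[:,2]]
    o=least_squares(lambda q:(w2pix(n,pts(q))-uv).ravel(),x0);return o.x,np.round(o.fun.reshape(-1,2),1)
E
python3 - <<'E'
from h import *
H=.107
loc=[(.15,-.118,H),(-.15,-.118,H),(-.15,.118,H),(.15,.118,H),(-.01,-.05,.095),(-.01,.05,.095)]
uv=crop2pix([(237,41),(614,72),(590,372),(202,339),(431,141),(417,271)])
q,res=fit('top',loc,uv,[.54,.1,1.5]);print('station',q,np.degrees(q[2]));print(res.tolist())
print('mat',fit('top',[(.105,.05,.004),(.105,-.05,.004),(-.105,-.05,.004),(-.105,.05,.004)],crop2pix([(36,207),(151,199),(159,443),(42,451)]),[.46,.41,0]))
print('scr foot',fit('top',[(.075,.028,.024),(.075,-.028,.024),(-.075,-.028,.024),(-.075,.028,.024)],crop2pix([(39,231),(105,225),(116,405),(49,411)]),[.46,.41,0]))
print('grip',fit('top',[(.0375,.015,.066),(.0375,-.015,.066),(-.0375,-.015,.066),(-.0375,.015,.066)],crop2pix([(35,270),(72,267),(77,362),(40,365)]),[.46,.41,0]))
c,s=np.cos(q[2]),np.sin(q[2]);R=np.array([[c,-s],[s,c]])
for p,z in(((378,147),.103),((362,255),.103),((555,220),.103),((763,107),.078),((745,368),.078)):
    w=pix2w('top',crop2pix([p]),z)[0,:2];print(w,(w-q[:2])@R)
E
```

```text
station [0.54915712 0.12407468 1.45793901] 83.5337519847257
[[-0.4, -0.4], [0.5, -0.8], [-0.3, 0.3], [-0.4, 0.3], [0.1, 0.9], [0.5, -0.3]]
mat (array([0.46730202, 0.40950888, 0.04021605]), array([[-0.2, -0.7],
       [ 0.1, -0.8],
       [ 0.2,  0.7],
       [-0.1,  0.7]]))
scr foot (array([0.47236716, 0.41797153, 0.069765  ]), array([[ 0.1,  0.2],
       [ 0. , -0.1],
       [-0.1, -0.1],
       [-0. ,  0. ]]))
grip (array([0.47231387, 0.41751147, 0.06417148]), array([[ 0.1,  0.4],
       [ 0. ,  0.2],
       [-0.1, -0.4],
       [-0.1, -0.2]]))
[0.59502305 0.14896774] [ 0.02990002 -0.04277075]
[0.51084698 0.16217878] [0.03354729 0.04235763]
[0.53348387 0.01190887] [-0.11321734  0.00294167]
[ 0.62154818 -0.15429885] [-0.26845009 -0.10328038]
[ 0.41504395 -0.13233376] [-0.26988082  0.10438381]
```

{"fn": "drive_tool", "kwargs": {
  "deltas": [
    [[87.6, 0.5, 0.5, 0.15, 0, 0, -0.15], [87.6, 1, 1, 0.3, 0, 0, -0.305]]
  ]
}}

```text
clock: 1.4
eef_pos: [0.29, -0.5565, 0.2523]
tool_rot: [0.095, -3.14, -0.001]
wrist_force: [0.3, -0.5, -0.4]
width: 0.0877
grip_force: 0.0
```

{"fn": "drive_tool", "kwargs": {
  "deltas": [
    [[87.6, 0.5, 0.5, 0, 0, 0, 0], [87.6, 1, 1, 0, 0, 0, 0]]
  ]
}}

```text
clock: 1.65
eef_pos: [0.3793, -0.4674, 0.253]
tool_rot: [-0.104, 3.139, -0.001]
wrist_force: [1.3, 0.1, -0.4]
width: 0.0877
grip_force: 0.0
```

{"fn": "drive_tool", "kwargs": {
  "deltas": [
    [[87.6, 0.5, 0.5, 0, 0, 0, 0], [87.6, 1, 1, 0, 0, 0, 0]]
  ]
}}

```text
clock: 1.9
eef_pos: [0.4677, -0.3788, 0.2529]
tool_rot: [-0.104, 3.139, -0.001]
wrist_force: [1.2, -1.7, -0.6]
width: 0.0875
grip_force: 0.0
```

{"fn": "drive_tool", "kwargs": {
  "deltas": [
    [[87.6, 0, 0.5, 0, 0, 0, 0], [87.6, 0, 1, 0, 0, 0, 0]]
  ]
}}

```text
clock: 2.15
eef_pos: [0.4668, -0.2787, 0.2522]
tool_rot: [0.105, -3.139, -0.0]
wrist_force: [1.0, 0.4, 0.4]
width: 0.0874
grip_force: 0.0
```

{"fn": "drive_tool", "kwargs": {
  "deltas": [
    [[87.6, 0, 0.5, 0, 0, 0, 0], [87.6, 0, 1, 0, 0, 0, 0]]
  ]
}}

```text
clock: 2.4
eef_pos: [0.4663, -0.1789, 0.2527]
tool_rot: [-0.104, 3.139, -0.0]
wrist_force: [0.4, 0.1, -0.2]
width: 0.0874
grip_force: 0.0
```

{"fn": "drive_tool", "kwargs": {
  "deltas": [
    [[87.6, 0, 0.5, 0, 0, 0, 0], [87.6, 0, 1, 0, 0, 0, 0]]
  ]
}}

```text
clock: 2.65
eef_pos: [0.4663, -0.0789, 0.2528]
tool_rot: [-0.104, 3.139, 0.0]
wrist_force: [1.0, 0.5, 0.1]
width: 0.0872
grip_force: 0.0
```

{"fn": "drive_tool", "kwargs": {
  "deltas": [
    [[87.6, 0, 0.5, 0, 0, 0, 0], [87.6, 0, 1, 0, 0, 0, 0]]
  ]
}}

```text
clock: 2.9
eef_pos: [0.4662, 0.0212, 0.2529]
tool_rot: [-0.104, 3.139, 0.001]
wrist_force: [0.5, 0.1, 0.1]
width: 0.0872
grip_force: 0.0
```

{"fn": "drive_tool", "kwargs": {
  "deltas": [
    [[87.6, 0, 0.5, 0, 0, 0, 0], [87.6, 0, 1, 0, 0, 0, 0], [87.6, 0, 1, 0, 0, 0, 0], [87.6, 0, 1, 0, 0, 0, 0]]
  ]
}}

```text
clock: 3.4
eef_pos: [0.4662, 0.1196, 0.2525]
tool_rot: [0.105, -3.14, 0.0]
wrist_force: [0.5, -0.2, 0.4]
width: 0.0877
grip_force: 0.0
```

```bash
cat >> h.py <<'E'
def grey(n,lab,z,pmin=.4):
    out=[]
    for m in r.masks_of(lab,n):
        if m['p']<pmin: continue
        cs,_=cv2.findContours(m['region'].astype(np.uint8),0,1);cc=max(cs,key=cv2.contourArea).reshape(-1,2)
        w=pix2w(n,cc,z)[:,:2]*1000
        out.append((round(m['p'],2),np.round(np.r_[cv2.minAreaRect(w.astype(np.float32))[0],cv2.minAreaRect(w.astype(np.float32))[1],cv2.minAreaRect(w.astype(np.float32))[2]],1)))
    return out
E
python3 - <<'E'
from h import *
im=r.read_camera('top')[:,:,::-1]
c=cv2.resize(im[165:325,110:380],None,fx=2.95,fy=2.95,interpolation=cv2.INTER_CUBIC);cv2.imwrite('pics/c2.png',c)
print(grey('top','scraper',.024))
E
```

```text
[(0.41, array([ 725. , -335.3,  206.5,   57.9,   79.5]))]
```

View pics/c2.png

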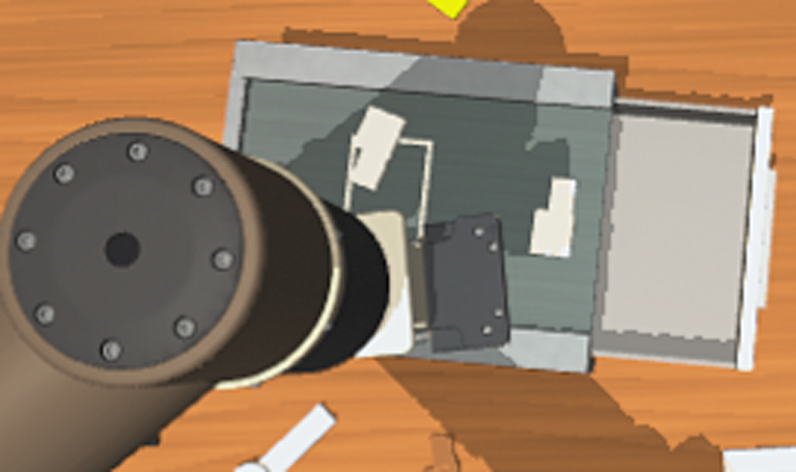

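The wrist hides the mat from above and the plate is unchanged. I'll go on to hover over the scraper and check it with the side camera.

{"fn": "drive_tool", "kwargs": {
  "deltas": [
    [[87.6, 0, 0.5, 0, 0, 0, 0], [87.6, 0.06, 1, 0, 0, 0, 0]]
  ]
}}

```text
clock: 3.75
eef_pos: [0.4728, 0.2192, 0.2532]
tool_rot: [-0.099, 3.139, 0.001]
wrist_force: [0.4, -0.7, 0.6]
width: 0.0878
grip_force: 0.0
```

{"fn": "drive_tool", "kwargs": {
  "deltas": [
    [[87.6, 0, 0.5, -0.1, 0, 0, 0], [87.6, 0, 1, -0.3, 0, 0, 0]]
  ]
}}

```text
clock: 4.0
eef_pos: [0.4734, 0.3203, 0.2232]
tool_rot: [-0.101, 3.138, 0.003]
wrist_force: [0.5, 0.2, 1.0]
width: 0.0879
grip_force: 0.0
```

{"fn": "drive_tool", "kwargs": {
  "deltas": [
    [[87.6, 0, 0.5, -0.3, 0, 0, 0], [87.6, 0, 0.97, -0.7, 0, 0, 0], [87.6, 0, 0.97, -1, 0, 0, 0], [87.6, 0, 0.97, -1, 0, 0, 0]]
  ]
}}

```text
clock: 4.5
eef_pos: [0.4719, 0.4144, 0.1198]
tool_rot: [0.102, -3.137, 0.007]
wrist_force: [-0.2, -0.3, 1.1]
width: 0.0876
grip_force: 0.0
```

Run:
```python
from h import *
im=r.read_camera('side')[:,:,::-1]
c=cv2.resize(im[100:250,140:340],None,fx=4,fy=4,interpolation=cv2.INTER_CUBIC);
o=r.observe()['eef_pos'];print(o)
p=w2pix('side',[o,[.4724,.4177,.066],[.435,.415,.066],[.5098,.42,.066]]);print(p)
for q in p: cv2.circle(c,tuple(int(v) for v in (q-[140,100])*4+2),4,(0,0,255),-1)
cv2.imwrite('pics/s1.png',c)
```

```text
[0.47281644 0.41518014 0.12203012]
[[217.41868051 161.38402671]
 [218.60664697 174.84156613]
 [209.05679214 178.79775392]
 [228.06904949 171.01040047]]
```

View pics/s1.png

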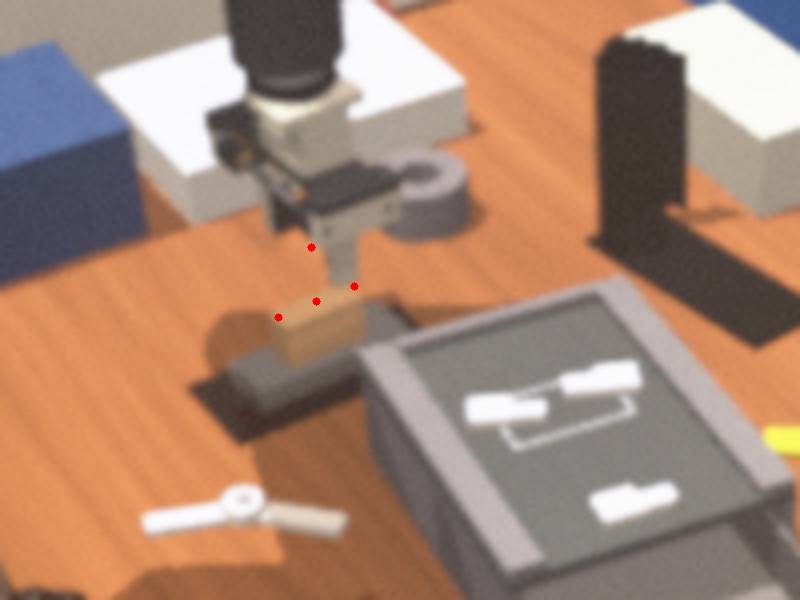

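The scraper grip top matches the predicted points around (316,301), so it hasn't moved and the fingers straddle it. Descend and grip.

{"fn": "drive_tool", "kwargs": {
  "deltas": [
    [[87.6, 0, 0.02, -0.4, 0, 0, 0], [87.6, 0, 0.02, -0.7, 0, 0, 0], [87.6, 0, 0.02, -0.9, 0, 0, 0], [87.6, 0, 0.02, -0.9, 0, 0, 0]]
  ]
}}

```text
clock: 5.05
eef_pos: [0.4731, 0.4178, 0.0332]
tool_rot: [-0.102, 3.14, -0.0]
wrist_force: [0.6, 0.3, 0.7]
width: 0.0878
grip_force: 0.0
```

{"fn": "drive_tool", "kwargs": {
  "deltas": [
    [[15, 0, 0, 0, 0, 0, 0], [15, 0, 0, 0, 0, 0, 0], [15, 0, 0, 0, 0, 0, 0], [15, 0, 0, 0, 0, 0, 0], [15, 0, 0, 0, 0, 0, 0]]
  ],
  "newtons": 40
}}

```text
clock: 5.68
eef_pos: [0.4724, 0.4186, 0.0326]
tool_rot: [-0.104, 3.14, -0.0]
wrist_force: [0.3, -0.3, 0.2]
width: 0.043
grip_force: 0.0
```

{"fn": "drive_tool", "kwargs": {
  "deltas": [
    [[15, 0, 0, 0, 0, 0, 0], [15, 0, 0, 0, 0, 0, 0], [15, 0, 0, 0, 0, 0, 0]]
  ]
}}

```text
clock: 6.05
eef_pos: [0.4724, 0.4185, 0.0324]
tool_rot: [0.104, -3.14, 0.0]
wrist_force: [-0.4, 1.7, -0.5]
width: 0.0299
grip_force: 39.9
```

{"fn": "drive_tool", "kwargs": {
  "deltas": [
    [[15, 0, 0, 0.3, 0, 0, 0], [15, 0, 0, 0.6, 0, 0, 0], [15, 0, 0, 1, 0, 0, 0]]
  ]
}}

```text
clock: 6.42
eef_pos: [0.4717, 0.4178, 0.1322]
tool_rot: [0.103, -3.138, 0.003]
wrist_force: [1.3, -0.1, -2.3]
width: 0.0301
grip_force: 40.0
```

{"fn": "drive_tool", "kwargs": {
  "deltas": [
    [[15, 0, 0, 0.4, 0, 0, 0], [15, 0.3, -0.3, 0.7, 0, 0, -0.1], [15, 0.5, -0.7, 0.7, 0, 0, -0.228], [15, 0.88, -1, 0.7, 0, 0, -0.228]]
  ]
}}

```text
clock: 6.92
eef_pos: [0.5602, 0.3174, 0.2031]
tool_rot: [-0.178, -3.136, -0.001]
wrist_force: [0.5, 0.5, -1.2]
width: 0.0298
grip_force: 40.0
```

{"fn": "drive_tool", "kwargs": {
  "deltas": [
    [[15, 0, -0.5, 0, 0, 0, 0], [15, 0, -0.93, -0.1, 0, 0, 0], [15, 0, -0.93, -0.4, 0, 0, 0], [15, 0, -0.93, -0.4, 0, 0, 0], [15, 0, -0.93, -0.4, 0, 0, 0]]
  ]
}}

```text
clock: 7.55
eef_pos: [0.5608, 0.2261, 0.1632]
tool_rot: [0.176, 3.136, -0.0]
wrist_force: [-0.5, 0.2, -1.9]
width: 0.03
grip_force: 40.0
```

Run:
```python
from h import *
im=r.read_camera('side')[:,:,::-1]
c=cv2.resize(im[100:250,140:340],None,fx=4,fy=4,interpolation=cv2.INTER_CUBIC);cv2.imwrite('pics/s2.png',c)
o=r.observe();p=o['eef_pos'];print(o['eef_pos'],o['tool_rot'],o['width'])
y=1.45794;c,s=np.cos(y),np.sin(y);print((p[:2]-[.5492,.1241])@np.array([[c,-s],[s,c]]))
```

```text
[0.56097761 0.22638408 0.16348934] [1.75587151e-01 3.13557969e+00 7.59551654e-04] 0.02966322013113253
[ 0.10295976 -0.00018377]
```

View pics/s2.png

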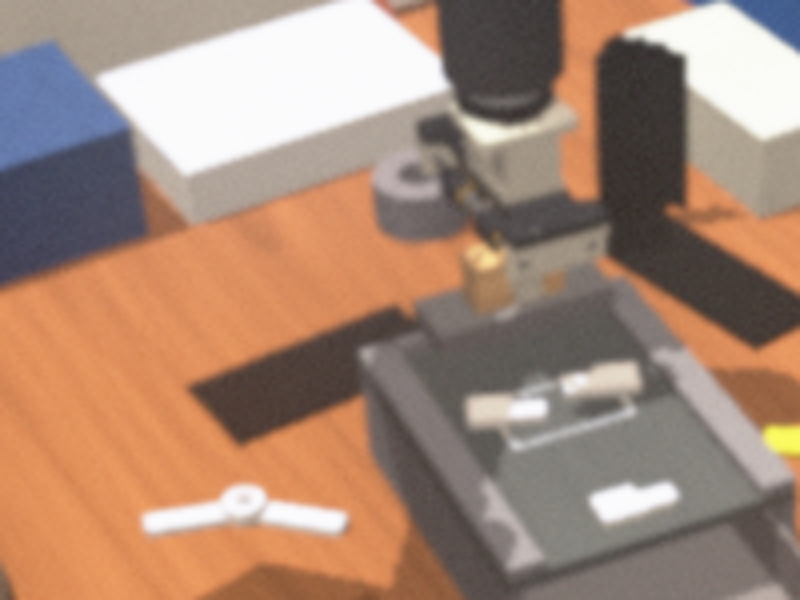

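The scraper is held level over the rear of the plate, behind both rear offcuts. Lower it gently.

{"fn": "drive_tool", "kwargs": {
  "deltas": [
    [[15, 0, 0, -0.2, 0, 0, 0], [15, 0, 0, -0.35, 0, 0, 0], [15, 0, 0, -0.4, 0, 0, 0], [15, 0, 0, -0.4, 0, 0, 0]]
  ]
}}

```text
clock: 8.1
eef_pos: [0.5606, 0.2258, 0.1227]
tool_rot: [0.177, 3.136, -0.0]
wrist_force: [0.2, 0.4, -1.5]
width: 0.0298
grip_force: 40.0
```

{"fn": "drive_tool", "kwargs": {
  "deltas": [
    [[15, 0, 0, -0.015, 0, 0, 0], [15, 0, 0, -0.015, 0, 0, 0]]
  ]
}}

```text
clock: 8.35
eef_pos: [0.5609, 0.2259, 0.122]
tool_rot: [0.177, 3.135, 0.001]
wrist_force: [-1.3, 0.4, 5.1]
width: 0.0297
grip_force: 40.0
```

{"fn": "drive_tool", "kwargs": {
  "deltas": [
    [[15, -0.02, -0.2, 0, 0, 0, 0], [15, -0.045, -0.4, 0, 0, 0, 0], [15, -0.07, -0.6, 0, 0, 0, 0], [15, -0.09, -0.8, 0, 0, 0, 0], [15, -0.113, -1, 0, 0, 0, 0]]
  ]
}}

```text
clock: 8.98
eef_pos: [0.5499, 0.1248, 0.1221]
tool_rot: [0.177, 3.134, 0.002]
wrist_force: [1.0, 4.0, 4.6]
width: 0.0297
grip_force: 40.0
```

{"fn": "drive_tool", "kwargs": {
  "deltas": [
    [[15, -0.01, -0.1, 0, 0, 0, 0], [15, -0.022, -0.2, 0, 0, 0, 0], [15, -0.034, -0.3, 0, 0, 0, 0], [15, -0.045, -0.4, 0, 0, 0, 0], [15, -0.056, -0.5, 0, 0, 0, 0]]
  ]
}}

```text
clock: 9.6
eef_pos: [0.5443, 0.075, 0.1221]
tool_rot: [0.178, 3.134, 0.002]
wrist_force: [-0.5, 3.3, 4.5]
width: 0.0298
grip_force: 40.0
```

{"fn": "drive_tool", "kwargs": {
  "deltas": [
    [[15, -0.01, -0.1, 0, 0, 0, 0], [15, -0.022, -0.2, 0, 0, 0, 0], [15, -0.034, -0.3, 0, 0, 0, 0], [15, -0.045, -0.4, 0, 0, 0, 0], [15, -0.056, -0.5, 0, 0, 0, 0]]
  ]
}}

```text
clock: 10.22
eef_pos: [0.5386, 0.025, 0.1221]
tool_rot: [0.177, 3.134, 0.002]
wrist_force: [1.0, 4.4, 6.4]
width: 0.0298
grip_force: 40.0
```

{"fn": "drive_tool", "kwargs": {
  "deltas": [
    [[15, -0.01, -0.1, 0, 0, 0, 0], [15, -0.022, -0.2, 0, 0, 0, 0], [15, -0.034, -0.3, 0, 0, 0, 0], [15, -0.045, -0.4, 0, 0, 0, 0], [15, -0.045, -0.4, 0, 0, 0, 0]]
  ]
}}

```text
clock: 10.85
eef_pos: [0.5337, -0.016, 0.122]
tool_rot: [0.178, 3.135, -0.0]
wrist_force: [1.3, -1.5, 5.3]
width: 0.0299
grip_force: 40.0
```

Run:
```python
from h import *
im=r.read_camera('side')[:,:,::-1]
im2=r.read_camera('top')[:,:,::-1]
c=cv2.resize(im[150:300,200:360],None,fx=2.5,fy=2.5,interpolation=cv2.INTER_CUBIC)
d=cv2.resize(im2[165:315,200:360],None,fx=2.5,fy=2.5,interpolation=cv2.INTER_CUBIC)
cv2.imwrite('pics/s3.png',np.hstack([c,d]))
p=r.observe()['eef_pos']
y=1.45794;c,s=np.cos(y),np.sin(y);print((p[:2]-[.5492,.1241])@np.array([[c,-s],[s,c]]))
```

```text
[-0.14089468 -0.00041888]
```

View pics/s3.png

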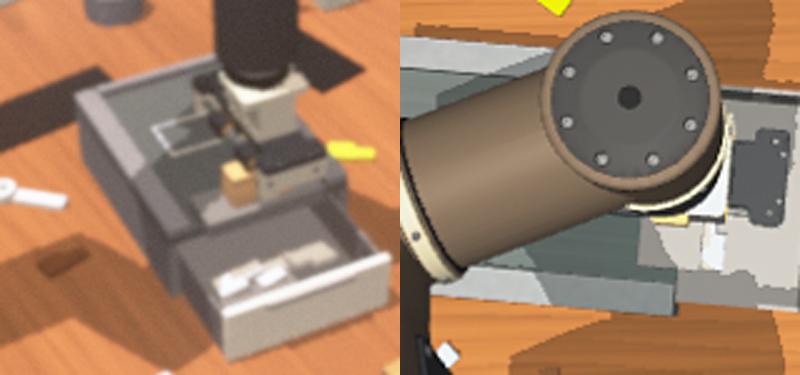

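Three white offcuts now lie in the drawer and the plate looks clear. I'll lift, return the scraper to the mat, and re-check the drawer on the way.

{"fn": "drive_tool", "kwargs": {
  "deltas": [
    [[15, 0, 0, 0.3, 0, 0, 0], [15, 0, 0, 0.6, 0, 0, 0], [15, 0, 0.3, 0.9, 0, 0, 0], [15, 0, 0.8, 0.9, 0, 0, 0], [15, 0, 1, 0.9, 0, 0, 0]]
  ]
}}

```text
clock: 11.58
eef_pos: [0.5326, 0.0862, 0.2108]
tool_rot: [-0.177, -3.136, -0.0]
wrist_force: [-0.6, 0.0, -2.4]
width: 0.0296
grip_force: 40.0
```

{"fn": "drive_tool", "kwargs": {
  "deltas": [
    [[15, 0, 0.4, 0, 0, 0, 0], [15, 0, 0.8, 0, 0, 0, 0], [15, 0, 1, 0, 0, 0, 0]]
  ]
}}

```text
clock: 11.95
eef_pos: [0.5328, 0.186, 0.2102]
tool_rot: [-0.176, -3.135, 0.002]
wrist_force: [0.6, 0.1, -1.8]
width: 0.0294
grip_force: 40.0
```

{"fn": "drive_tool", "kwargs": {
  "deltas": [
    [[15, -0.3, 0.4, 0, 0, 0, 0.1], [15, -0.5, 0.8, 0, 0, 0, 0.195], [15, -0.67, 1, 0, 0, 0, 0.195]]
  ]
}}

```text
clock: 12.32
eef_pos: [0.4655, 0.286, 0.2104]
tool_rot: [0.066, -3.14, 0.001]
wrist_force: [0.8, -0.3, -1.8]
width: 0.0299
grip_force: 40.0
```

{"fn": "drive_tool", "kwargs": {
  "deltas": [
    [[15, 0, 0.4, 0, 0, 0, 0], [15, 0, 0.8, 0, 0, 0, 0], [15, 0, 1, 0, 0, 0, 0], [15, 0, 1, -0.2, 0, 0, 0], [15, 0, 1, -0.2, 0, 0, 0]]
  ]
}}

```text
clock: 12.95
eef_pos: [0.4657, 0.3838, 0.189]
tool_rot: [0.062, -3.138, 0.006]
wrist_force: [0.1, -0.7, -0.8]
width: 0.0298
grip_force: 40.0
```

Run:
```python
from h import *
im=r.read_camera('top')[:,:,::-1]
c=cv2.resize(im[165:315,180:400],None,fx=3,fy=3,interpolation=cv2.INTER_CUBIC);cv2.imwrite('pics/c4.png',c)
print(grey('top','carton1',.04)); print(grey('top','chip1',.018))
o=r.observe();print(o['eef_pos'],o['tool_rot'],o['width'])
```

```text
[(0.86, array([ 444.3, -303.1,   66.5,  100.7,   72.3])), (0.83, array([ 449.9, -421.3,  100.2,   73.2,    5.8])), (0.76, array([ 578.2, -296.4,   65.5,  100.3,   87.2])), (0.57, array([330.9, 260.2,  46.7, 159.1,  56.4])), (0.55, array([ 569.2, -416. ,   73.1,  104.8,   81.8]))]
[(0.76, array([580.4, -54.7,  29.7,  59.9,  88.4])), (0.73, array([533.9, -45.9,  56.8,  28.4,  40.1])), (0.68, array([748.7,  94.6,  31.2,  60.8,  51.1])), (0.68, array([ 450.7, -426.4,  105.8,   75.7,    7.2])), (0.58, array([337.4, 114.9,  29.1,  55.3,  89.2]))]
[0.46685906 0.38499467 0.1916355 ] [-6.24619948e-02  3.14056100e+00 -2.73500528e-05] 0.029538075287301964
```

View pics/c4.png

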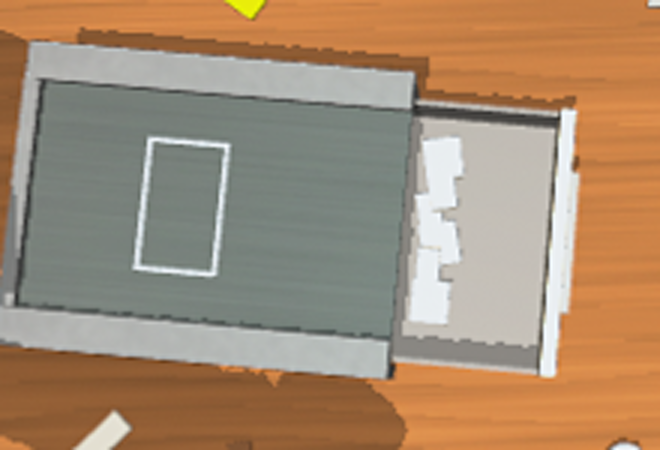

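All three offcuts lie on the drawer floor and the plate is clear. Lower the scraper onto the mat.

{"fn": "drive_tool", "kwargs": {
  "deltas": [
    [[15, 0, 0.25, -0.3, 0, 0, 0], [15, 0, 0.25, -0.7, 0, 0, 0], [15, 0, 0.25, -1, 0, 0, 0], [15, 0, 0.25, -1, 0, 0, 0]]
  ]
}}

```text
clock: 13.6
eef_pos: [0.4659, 0.4091, 0.0895]
tool_rot: [0.062, -3.139, 0.005]
wrist_force: [-0.7, 0.1, -1.9]
width: 0.0298
grip_force: 40.0
```

{"fn": "drive_tool", "kwargs": {
  "deltas": [
    [[15, 0, 0, -0.3, 0, 0, 0], [15, 0, 0, -0.5, 0, 0, 0], [15, 0, 0, -0.57, 0, 0, 0], [15, 0, 0, -0.57, 0, 0, 0], [15, 0, 0, -0.57, 0, 0, 0]]
  ]
}}

```text
clock: 14.22
eef_pos: [0.4671, 0.4114, 0.0356]
tool_rot: [-0.064, 3.139, 0.003]
wrist_force: [-0.5, 0.6, -2.2]
width: 0.0299
grip_force: 40.0
```

{"fn": "drive_tool", "kwargs": {
  "deltas": [
    [[15, 0, 0, -0.035, 0, 0, 0], [15, 0, 0, -0.035, 0, 0, 0], [15, 0, 0, -0.035, 0, 0, 0]]
  ]
}}

```text
clock: 14.6
eef_pos: [0.4668, 0.4111, 0.0311]
tool_rot: [-0.064, 3.14, 0.002]
wrist_force: [0.1, 1.1, 1.9]
width: 0.0295
grip_force: 40.0
```

{"fn": "drive_tool", "kwargs": {
  "deltas": [
    [[87.6, 0, 0, 0, 0, 0, 0], [87.6, 0, 0, 0, 0, 0, 0], [87.6, 0, 0, 0, 0, 0, 0], [87.6, 0, 0, 0, 0, 0, 0], [87.6, 0, 0, 0, 0, 0, 0]]
  ]
}}

```text
clock: 15.22
eef_pos: [0.4664, 0.4106, 0.0305]
tool_rot: [0.063, -3.141, 0.0]
wrist_force: [-0.7, -0.1, -0.3]
width: 0.0742
grip_force: 0.0
```

{"fn": "drive_tool", "kwargs": {
  "deltas": [
    [[87.6, 0, 0, 0.2, 0, 0, 0], [87.6, 0, 0, 0.6, 0, 0, 0], [87.6, 0, 0, 1, 0, 0, 0]]
  ]
}}

```text
clock: 15.6
eef_pos: [0.4663, 0.4103, 0.1313]
tool_rot: [0.063, -3.141, 0.001]
wrist_force: [0.6, 1.0, 0.2]
width: 0.0873
grip_force: 0.0
```

{"fn": "drive_tool", "kwargs": {
  "deltas": [
    [[0, 0, 0, 0.5, 0, 0, 0], [0, 0, -0.3, 0.7, 0, 0, 0], [0, 0, -0.7, 0.7, 0, 0, 0], [0, 0, -1, 0.7, 0, 0, 0]]
  ]
}}

```text
clock: 16.1
eef_pos: [0.4662, 0.3091, 0.2007]
tool_rot: [-0.063, 3.141, 0.001]
wrist_force: [0.3, -0.4, 0.3]
width: 0.0532
grip_force: 0.0
```

{"fn": "drive_tool", "kwargs": {
  "deltas": [
    [[0, 0.1, -0.5, 0, 0, 0, -0.1], [0, 0.2, -1, 0, 0, 0, -0.195]]
  ]
}}

```text
clock: 16.35
eef_pos: [0.4863, 0.2089, 0.2002]
tool_rot: [-0.18, -3.136, 0.001]
wrist_force: [1.2, 0.5, 0.2]
width: 0.0333
grip_force: 0.0
```

{"fn": "drive_tool", "kwargs": {
  "deltas": [
    [[0, 0.1, -0.5, 0, 0, 0, 0], [0, 0.2, -1, 0, 0, 0, 0]]
  ]
}}

```text
clock: 16.6
eef_pos: [0.5064, 0.1086, 0.2003]
tool_rot: [-0.177, -3.137, 0.0]
wrist_force: [0.2, 0.9, -0.9]
width: 0.0132
grip_force: 0.0
```

{"fn": "drive_tool", "kwargs": {
  "deltas": [
    [[0, 0, -0.5, 0, 0, 0, 0], [0, 0.05, -1, 0, 0, 0, 0]]
  ]
}}

```text
clock: 16.85
eef_pos: [0.511, 0.0086, 0.2003]
tool_rot: [-0.177, -3.136, 0.0]
wrist_force: [0.9, 0.3, 0.1]
width: 0.001
grip_force: 0.0
```

{"fn": "drive_tool", "kwargs": {
  "deltas": [
    [[0, 0, -0.5, 0, 0, 0, 0], [0, 0, -1, 0, 0, 0, 0]]
  ]
}}

```text
clock: 17.1
eef_pos: [0.511, -0.0914, 0.2003]
tool_rot: [-0.177, -3.136, 0.0]
wrist_force: [0.4, 0.7, -0.1]
width: 0.0004
grip_force: 0.0
```

{"fn": "drive_tool", "kwargs": {
  "deltas": [
    [[0, 0, -0.5, 0, 0, 0, 0], [0, 0, -1, 0, 0, 0, 0], [0, 0, -1, 0, 0, 0, 0]]
  ]
}}

```text
clock: 17.48
eef_pos: [0.5105, -0.1925, 0.1997]
tool_rot: [-0.184, -3.135, 0.001]
wrist_force: [0.1, -0.3, 0.1]
width: 0.0002
grip_force: 0.0
```

{"fn": "drive_tool", "kwargs": {
  "deltas": [
    [[0, 0, -0.35, 0, 0, 0, 0], [0, 0, -0.35, -0.3, 0, 0, 0], [0, 0, -0.35, -0.6, 0, 0, 0]]
  ]
}}

```text
clock: 17.85
eef_pos: [0.5113, -0.2244, 0.1397]
tool_rot: [0.178, 3.136, 0.0]
wrist_force: [0.4, -0.2, -0.6]
width: 0.0005
grip_force: 0.0
```

Run:
```python
from h import *
im=r.read_camera('side')[:,:,::-1];im2=r.read_camera('top')[:,:,::-1]
c=cv2.resize(im[180:340,220:380],None,fx=2.4,fy=2.4,interpolation=cv2.INTER_CUBIC)
d=cv2.resize(im2[165:325,110:270],None,fx=2.4,fy=2.4,interpolation=cv2.INTER_CUBIC)
cv2.imwrite('pics/s5.png',np.hstack([c,d]));print(grey('top','scraper',.024))
o=r.observe();p=o['eef_pos'];print(p,o['tool_rot'])
y=1.45794;c,s=np.cos(y),np.sin(y);print((p[:2]-[.5492,.1241])@np.array([[c,-s],[s,c]]))
```

```text
[(0.95, array([466.5, 410. , 147.6,  69.4,   0.5]))]
[ 0.51026562 -0.22396148  0.13926993] [-1.76390203e-01 -3.13298855e+00 -1.34770829e-04]
[-0.35023195 -0.00051091]
```

View pics/s5.png

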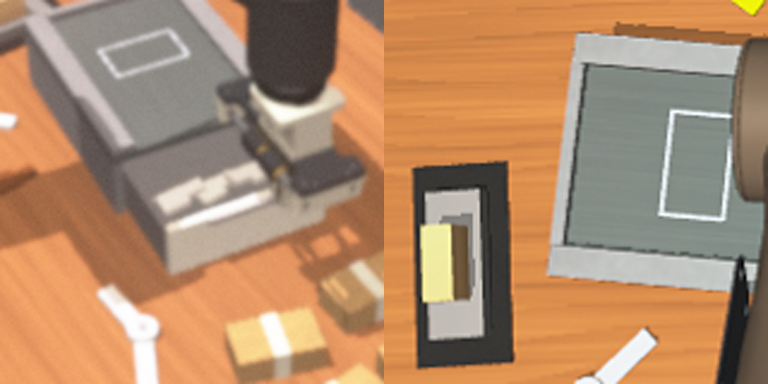

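The scraper lies square on its mat and the closed fingers are clear of the drawer front. Descend and push slowly.

{"fn": "drive_tool", "kwargs": {
  "deltas": [
    [[0, 0, 0, -0.4, 0, 0, 0], [0, 0, 0, -0.84, 0, 0, 0], [0, 0, 0, -0.84, 0, 0, 0]]
  ]
}}

```text
clock: 18.38
eef_pos: [0.51, -0.2239, 0.0552]
tool_rot: [-0.176, -3.132, -0.0]
wrist_force: [0.4, -0.5, 0.5]
width: 0.0004
grip_force: 0.0
```

{"fn": "drive_tool", "kwargs": {
  "deltas": [
    [[0, 0.016, 0.14, 0, 0, 0, 0], [0, 0.032, 0.28, 0, 0, 0, 0], [0, 0.047, 0.42, 0, 0, 0, 0], [0, 0.063, 0.56, 0, 0, 0, 0], [0, 0.079, 0.7, 0, 0, 0, 0]]
  ]
}}

```text
clock: 19.0
eef_pos: [0.5197, -0.1535, 0.057]
tool_rot: [0.176, 3.136, -0.0]
wrist_force: [0.4, -1.6, 1.4]
width: 0.0003
grip_force: 0.9
```

{"fn": "drive_tool", "kwargs": {
  "deltas": [
    [[0, 0.011, 0.1, 0, 0, 0, 0], [0, 0.022, 0.2, 0, 0, 0, 0], [0, 0.034, 0.3, 0, 0, 0, 0], [0, 0.045, 0.4, 0, 0, 0, 0], [0, 0.056, 0.5, 0, 0, 0, 0]]
  ]
}}

```text
clock: 19.62
eef_pos: [0.525, -0.1038, 0.0564]
tool_rot: [-0.177, -3.137, 0.0]
wrist_force: [0.6, -0.9, 0.5]
width: 0.0006
grip_force: 0.7
```

{"fn": "drive_tool", "kwargs": {
  "deltas": [
    [[0, 0.006, 0.05, 0, 0, 0, 0], [0, 0.011, 0.1, 0, 0, 0, 0], [0, 0.017, 0.15, 0, 0, 0, 0], [0, 0.022, 0.2, 0, 0, 0, 0], [0, 0.022, 0.2, 0, 0, 0, 0]]
  ]
}}

```text
clock: 20.25
eef_pos: [0.527, -0.0851, 0.0564]
tool_rot: [-0.177, -3.136, 0.002]
wrist_force: [2.0, -7.1, 0.0]
width: 0.0006
grip_force: 3.2
```

Catch resistance is felt. I'll continue in small steps until it seats.

{"fn": "drive_tool", "kwargs": {
  "deltas": [
    [[0, 0.003, 0.025, 0, 0, 0, 0], [0, 0.006, 0.05, 0, 0, 0, 0], [0, 0.008, 0.075, 0, 0, 0, 0], [0, 0.011, 0.1, 0, 0, 0, 0], [0, 0.011, 0.1, 0, 0, 0, 0]]
  ]
}}

```text
clock: 20.88
eef_pos: [0.5279, -0.0743, 0.0564]
tool_rot: [-0.178, -3.136, -0.0]
wrist_force: [-0.4, -0.8, -0.5]
width: 0.0007
grip_force: 0.0
```

{"fn": "drive_tool", "kwargs": {
  "deltas": [
    [[0, 0.003, 0.025, 0, 0, 0, 0], [0, 0.006, 0.05, 0, 0, 0, 0], [0, 0.006, 0.05, 0, 0, 0, 0]]
  ]
}}

```text
clock: 21.25
eef_pos: [0.5285, -0.0695, 0.0564]
tool_rot: [-0.177, -3.136, 0.001]
wrist_force: [-0.3, -3.2, -0.6]
width: 0.0005
grip_force: 1.4
```

{"fn": "drive_tool", "kwargs": {
  "deltas": [
    [[0, 0.003, 0.02, 0, 0, 0, 0], [0, 0.003, 0.03, 0, 0, 0, 0], [0, 0.003, 0.03, 0, 0, 0, 0]]
  ]
}}

```text
clock: 21.62
eef_pos: [0.5284, -0.069, 0.0564]
tool_rot: [-0.177, -3.135, 0.005]
wrist_force: [1.7, -18.6, -1.2]
width: 0.0004
grip_force: 9.2
```

The hard stop shows the drawer is home. Back off and look at the cartons.

{"fn": "drive_tool", "kwargs": {
  "deltas": [
    [[0, 0, -0.2, 0, 0, 0, 0], [0, 0, -0.4, 0.2, 0, 0, 0], [60, 0, -0.4, 0.8, 0, 0, 0], [87.6, 0, -0.4, 1, 0, 0, 0]]
  ]
}}

```text
clock: 22.12
eef_pos: [0.5311, -0.1064, 0.1601]
tool_rot: [0.177, 3.131, 0.001]
wrist_force: [0.7, -0.1, -0.2]
width: 0.0146
grip_force: 0.0
```

{"fn": "drive_tool", "kwargs": {
  "deltas": [
    [[87.6, 0, 0.2, 0.5, 0, 0, 0], [87.6, 0, 0.6, 1, 0, 0, 0], [87.6, 0, 1, 1, 0, 0, 0]]
  ]
}}

```text
clock: 22.5
eef_pos: [0.5313, -0.0049, 0.2611]
tool_rot: [0.177, 3.129, 0.004]
wrist_force: [0.5, 0.8, -0.7]
width: 0.0444
grip_force: 0.0
```

{"fn": "drive_tool", "kwargs": {
  "deltas": [
    [[87.6, 0, 0.5, 0, 0, 0, 0], [87.6, 0, 1, 0, 0, 0, 0]]
  ]
}}

```text
clock: 22.75
eef_pos: [0.529, 0.0955, 0.2569]
tool_rot: [0.177, 3.136, 0.002]
wrist_force: [0.4, -0.1, 0.1]
width: 0.0648
grip_force: 0.0
```

```bash
cat >> h.py <<'E'
def cartons(z0=0,draw=None,off=(0,0),k=1,pmin=.3):
    # fit a 60x100x40 box silhouette to each carton mask
    out=[]
    for m in r.masks_of('carton1','top'):
        reg=m['region'].astype(np.uint8)
        if m['p']<pmin: continue
        cs,_=cv2.findContours(reg,0,1);cc=max(cs,key=cv2.contourArea).reshape(-1,2)
        w=pix2w('top',cc,z0+.02)[:,:2];(cx,cy),(a,b),an=cv2.minAreaRect((w*1000).astype(np.float32))
        th=np.radians(an if a<b else an+90)
        def hull(q):
            c,s=np.cos(q[2]),np.sin(q[2]);P=[(q[0]+c*x-s*y,q[1]+s*x+c*y,z) for x in(-.03,.03) for y in(-.05,.05) for z in(z0,z0+.04)]
            return cv2.convexHull(w2pix('top',P).astype(np.float32))
        hc=cv2.convexHull(cc.astype(np.float32)).reshape(-1,2)
        per=np.vstack([np.linspace(hc[i],hc[(i+1)%len(hc)],20) for i in range(len(hc))])
        o=least_squares(lambda q:[cv2.pointPolygonTest(hull(q),(float(u),float(v)),True) for u,v in per],[cx/1000,cy/1000,th],diff_step=1e-3,loss='soft_l1')
        out.append((round(m['p'],2),np.round(o.x[:2]*1000,1),round(np.degrees(o.x[2]),1),round(float(np.sqrt(np.mean(o.fun**2))),2)))
        if draw is not None:
            cv2.polylines(draw,[((hull(o.x).reshape(-1,2)-off)*k).astype(np.int32)],True,(0,0,255),1)
    return out
E
python3 - <<'E'
from h import *
im=r.read_camera('top')[:,:,::-1]
c=cv2.resize(im[180:320,250:520],None,fx=2.9,fy=2.9,interpolation=cv2.INTER_CUBIC)
for x in cartons(0,c,(250,180),2.9): print(x)
cv2.imwrite('pics/c6.png',c)
E
```

```text
Traceback (most recent call last):
  File "h.py", line 43, in cartons
    o=least_squares(lambda q:[cv2.pointPolygonTest(hull(q),(float(u),float(v)),True) for u,v in per],[cx/1000,cy/1000,th],diff_step=1e-3,loss='soft_l1')
  File "h.py", line 43, in <lambda>
    o=least_squares(lambda q:[cv2.pointPolygonTest(hull(q),(float(u),float(v)),True) for u,v in per],[cx/1000,cy/1000,th],diff_step=1e-3,loss='soft_l1')
                                                   ~~~~^^^
  File "h.py", line 40, in hull
    return cv2.convexHull(w2pix('top',P).astype(np.float32))
                          ~~~~~^^^^^^^^^
  File "h.py", line 11, in w2pix
    K,d,R,t=cam(n);return cv2.projectPoints(np.array(X,float).reshape(-1,3),cv2.Rodrigues(R)[0],t,K,d)[0].reshape(-1,2)
            ~~~^^^
  File "h.py", line 4, in cam
    c=r.camera_info(n);K=np.array([[c['fx'],0,c['cx']],[0,c['fy'],c['cy']],[0,0,1.]])
ValueError: time passes only in moves, steps and waits
```

Too many camera_info calls, so I'll cache the result.

```bash
sed -i 's/^def cam(n)/import functools\n@functools.cache\ndef cam(n)/' h.py
python3 - <<'E'
from h import *
im=r.read_camera('top')[:,:,::-1]
c=cv2.resize(im[180:320,250:520],None,fx=2.9,fy=2.9,interpolation=cv2.INTER_CUBIC)
for x in cartons(0,c,(250,180),2.9): print(x)
cv2.imwrite('pics/c6.png',c)
E
```

```text
(0.83, array([ 581.2, -297.7]), np.float64(88.9), 0.53)
(0.8, array([ 570.6, -420.2]), np.float64(82.0), 0.29)
(0.79, array([ 442.9, -305.7]), np.float64(71.0), 0.48)
(0.61, array([ 439.2, -468.5]), np.float64(95.0), 0.39)
(0.61, array([508.6, -32.5]), np.float64(56.0), 16.48)
```

View pics/c6.png

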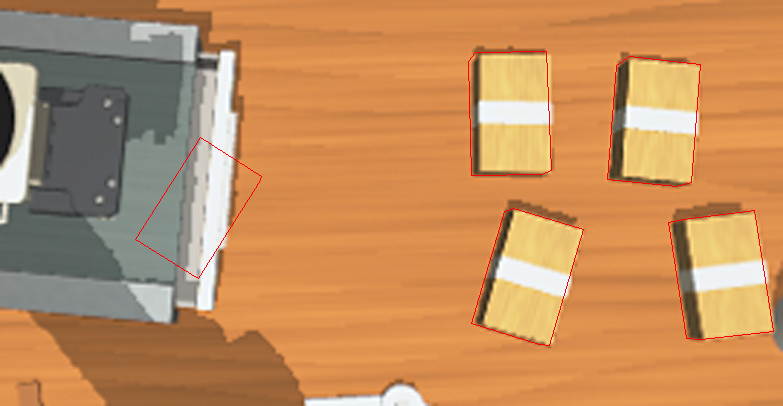

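The fitted boxes match the four cartons, and the front stands home. The carton at lower right was knocked from y -421 to -468; I'll take it last. Next is the carton at (581,-298).

{"fn": "drive_tool", "kwargs": {
  "deltas": [
    [[87.6, 0.25, -0.5, 0, 0, 0, 0.12], [87.6, 0.5, -1, 0, 0, 0, 0.12]]
  ]
}}

```text
clock: 23.2
eef_pos: [0.5796, -0.0078, 0.2569]
tool_rot: [0.025, 3.141, 0.001]
wrist_force: [0.9, -0.1, -0.1]
width: 0.0873
grip_force: 0.0
```

{"fn": "drive_tool", "kwargs": {
  "deltas": [
    [[87.6, 0, -0.5, 0, 0, 0, 0], [87.6, 0, -1, 0, 0, 0, 0]]
  ]
}}

```text
clock: 23.45
eef_pos: [0.5788, -0.1091, 0.2563]
tool_rot: [-0.031, -3.141, -0.0]
wrist_force: [0.9, 0.2, 1.1]
width: 0.0876
grip_force: 0.0
```

{"fn": "drive_tool", "kwargs": {
  "deltas": [
    [[87.6, 0, -0.5, 0, 0, 0, 0], [87.6, 0, -1, 0, 0, 0, 0]]
  ]
}}

```text
clock: 23.7
eef_pos: [0.5784, -0.2091, 0.2566]
tool_rot: [0.031, 3.141, 0.0]
wrist_force: [0.9, 0.4, 0.2]
width: 0.0879
grip_force: 0.0
```

{"fn": "drive_tool", "kwargs": {
  "deltas": [
    [[87.6, 0, -0.5, 0, 0, 0, 0], [87.6, 0, -0.92, -0.3, 0, 0, 0], [87.6, 0, -0.92, -0.8, 0, 0, 0], [87.6, 0, -0.92, -1, 0, 0, 0], [87.6, 0, -0.92, -1, 0, 0, 0]]
  ]
}}

```text
clock: 24.32
eef_pos: [0.5773, -0.2993, 0.1546]
tool_rot: [-0.032, -3.138, -0.002]
wrist_force: [0.5, 0.5, 0.8]
width: 0.0876
grip_force: 0.0
```

{"fn": "drive_tool", "kwargs": {
  "deltas": [
    [[87.6, 0.03, 0.01, -0.4, 0, 0, 0], [87.6, 0.03, 0.01, -0.8, 0, 0, 0], [87.6, 0.03, 0.01, -1, 0, 0, 0]]
  ]
}}

```text
clock: 24.7
eef_pos: [0.5819, -0.2978, 0.0561]
tool_rot: [-0.03, -3.141, -0.0]
wrist_force: [1.5, -0.0, 0.5]
width: 0.0873
grip_force: 0.0
```

{"fn": "drive_tool", "kwargs": {
  "deltas": [
    [[87.6, 0, 0, -0.3, 0, 0, 0], [87.6, 0, 0, -0.44, 0, 0, 0], [87.6, 0, 0, -0.44, 0, 0, 0], [50, 0, 0, -0.44, 0, 0, 0], [50, 0, 0, -0.44, 0, 0, 0]]
  ],
  "newtons": 30
}}

```text
clock: 25.32
eef_pos: [0.583, -0.2977, 0.0139]
tool_rot: [0.029, 3.139, -0.001]
wrist_force: [0.3, -0.4, -0.7]
width: 0.0729
grip_force: 0.0
```

{"fn": "drive_tool", "kwargs": {
  "deltas": [
    [[50, 0, 0, 0, 0, 0, 0], [50, 0, 0, 0, 0, 0, 0], [50, 0, 0, 0, 0, 0, 0], [50, 0, 0, 0, 0, 0, 0]]
  ]
}}

```text
clock: 25.82
eef_pos: [0.5825, -0.2975, 0.0132]
tool_rot: [0.029, 3.141, -0.001]
wrist_force: [-0.3, 0.4, 5.5]
width: 0.06
grip_force: 29.8
```

{"fn": "drive_tool", "kwargs": {
  "deltas": [
    [[50, 0, 0, 0.3, 0, 0, 0], [50, 0, 0, 0.6, 0, 0, 0], [50, 0, 0, 1, 0, 0, 0]]
  ]
}}

```text
clock: 26.2
eef_pos: [0.5809, -0.297, 0.1118]
tool_rot: [-0.03, -3.138, -0.002]
wrist_force: [-0.3, -0.1, -2.4]
width: 0.0595
grip_force: 29.8
```

{"fn": "drive_tool", "kwargs": {
  "deltas": [
    [[50, 0, 0.3, 0.5, 0, 0, 0], [50, -0.15, 0.7, 0.8, 0, 0, -0.06], [50, -0.3, 1, 0.8, 0, 0, -0.12]]
  ]
}}

```text
clock: 26.58
eef_pos: [0.5528, -0.1963, 0.1948]
tool_rot: [0.179, 3.132, 0.0]
wrist_force: [0.6, 0.6, -2.5]
width: 0.06
grip_force: 29.8
```

{"fn": "drive_tool", "kwargs": {
  "deltas": [
    [[50, 0, 0.4, 0, 0, 0, 0], [50, 0, 0.8, 0, 0, 0, 0], [50, 0, 1, 0, 0, 0, 0]]
  ]
}}

```text
clock: 26.95
eef_pos: [0.5516, -0.0957, 0.1921]
tool_rot: [-0.175, -3.136, -0.001]
wrist_force: [-0.0, -0.8, -1.9]
width: 0.0598
grip_force: 29.8
```

{"fn": "drive_tool", "kwargs": {
  "deltas": [
    [[50, 0, 0.4, 0, 0, 0, 0], [50, 0, 0.8, 0, 0, 0, 0], [50, 0, 1, 0, 0, 0, 0]]
  ]
}}

```text
clock: 27.32
eef_pos: [0.5519, 0.0039, 0.1921]
tool_rot: [-0.175, -3.136, 0.0]
wrist_force: [0.1, -0.1, -2.1]
width: 0.0599
grip_force: 29.8
```

{"fn": "drive_tool", "kwargs": {
  "deltas": [
    [[50, 0, 0.4, 0, 0, 0, 0], [50, 0, 0.8, 0, 0, 0, 0], [50, 0, 1, 0, 0, 0, 0]]
  ]
}}

```text
clock: 27.7
eef_pos: [0.5521, 0.1038, 0.1922]
tool_rot: [-0.176, -3.136, 0.0]
wrist_force: [0.0, 0.2, -1.8]
width: 0.0601
grip_force: 29.8
```

{"fn": "drive_tool", "kwargs": {
  "deltas": [
    [[50, 0, 0.3, 0, 0, 0, 0], [50, 0, 0.41, -0.1, 0, 0, 0], [50, 0, 0.41, -0.3, 0, 0, 0], [50, 0, 0.41, -0.3, 0, 0, 0], [50, 0, 0.41, -0.3, 0, 0, 0]]
  ]
}}

```text
clock: 28.32
eef_pos: [0.5524, 0.1429, 0.1628]
tool_rot: [0.178, 3.137, -0.001]
wrist_force: [-0.7, -0.4, -1.8]
width: 0.0598
grip_force: 29.8
```

{"fn": "drive_tool", "kwargs": {
  "deltas": [
    [[50, 0, 0.01, -0.25, 0, 0, 0], [50, 0, 0.01, -0.45, 0, 0, 0], [50, 0, 0.01, -0.54, 0, 0, 0], [50, 0, 0.01, -0.54, 0, 0, 0], [50, 0, 0.01, -0.54, 0, 0, 0]]
  ]
}}

```text
clock: 28.95
eef_pos: [0.5526, 0.1447, 0.1093]
tool_rot: [0.177, 3.135, 0.001]
wrist_force: [-0.5, 0.2, -2.1]
width: 0.0598
grip_force: 29.8
```

{"fn": "drive_tool", "kwargs": {
  "deltas": [
    [[50, 0, 0, -0.02, 0, 0, 0], [50, 0, 0, -0.02, 0, 0, 0]]
  ]
}}

```text
clock: 29.2
eef_pos: [0.5527, 0.1448, 0.108]
tool_rot: [0.176, 3.135, 0.001]
wrist_force: [-3.1, -0.5, 6.9]
width: 0.06
grip_force: 29.9
```

{"fn": "drive_tool", "kwargs": {
  "deltas": [
    [[85, 0, 0, 0, 0, 0, 0], [85, 0, 0, 0, 0, 0, 0], [85, 0, 0, 0, 0, 0, 0], [85, 0, 0, 0, 0, 0, 0]]
  ]
}}

```text
clock: 29.7
eef_pos: [0.5521, 0.1446, 0.1064]
tool_rot: [-0.177, -3.137, 0.0]
wrist_force: [-0.5, -0.3, 0.0]
width: 0.0845
grip_force: 0.0
```

{"fn": "drive_tool", "kwargs": {
  "deltas": [
    [[85, 0, 0, 0.2, 0, 0, 0], [85, 0, 0, 0.6, 0, 0, 0], [85, 0, -0.1, 1, 0, 0, 0]]
  ]
}}

```text
clock: 30.08
eef_pos: [0.552, 0.1347, 0.2073]
tool_rot: [-0.176, -3.136, 0.001]
wrist_force: [0.2, 0.4, 0.1]
width: 0.0846
grip_force: 0.0
```

{"fn": "drive_tool", "kwargs": {
  "deltas": [
    [[87, -0.1, -0.45, 0.2, 0, 0, -0.15], [87, -0.25, -0.9, 0.2, 0, 0, -0.278]]
  ]
}}

```text
clock: 30.32
eef_pos: [0.5279, 0.0441, 0.2283]
tool_rot: [0.521, 3.095, 0.002]
wrist_force: [0.9, -0.3, -0.9]
width: 0.087
grip_force: 0.0
```

{"fn": "drive_tool", "kwargs": {
  "deltas": [
    [[87, -0.15, -0.5, 0, 0, 0, 0], [87, -0.3, -1, 0, 0, 0, 0]]
  ]
}}

```text
clock: 30.58
eef_pos: [0.4965, -0.0568, 0.2267]
tool_rot: [0.517, 3.098, 0.0]
wrist_force: [1.2, -0.3, 0.0]
width: 0.087
grip_force: 0.0
```

{"fn": "drive_tool", "kwargs": {
  "deltas": [
    [[87, -0.15, -0.5, 0, 0, 0, 0], [87, -0.3, -1, 0, 0, 0, 0]]
  ]
}}

```text
clock: 30.82
eef_pos: [0.4665, -0.1569, 0.2267]
tool_rot: [0.517, 3.098, 0.0]
wrist_force: [0.6, -0.4, -0.5]
width: 0.0868
grip_force: 0.0
```

{"fn": "drive_tool", "kwargs": {
  "deltas": [
    [[87, -0.12, -0.5, 0, 0, 0, 0], [87, -0.25, -1, -0.2, 0, 0, 0], [87, -0.25, -1, -0.6, 0, 0, 0], [87, -0.25, -1, -0.8, 0, 0, 0], [87, -0.25, -1, -0.8, 0, 0, 0]]
  ]
}}

```text
clock: 31.45
eef_pos: [0.4409, -0.2554, 0.1451]
tool_rot: [-0.518, -3.095, -0.0]
wrist_force: [-0.5, 0.5, -0.0]
width: 0.087
grip_force: 0.0
```

{"fn": "drive_tool", "kwargs": {
  "deltas": [
    [[87, 0.02, -0.5, 0, 0, 0, 0], [87, 0.02, -0.5, -0.4, 0, 0, 0], [87, 0.02, -0.5, -0.8, 0, 0, 0], [87, 0.02, -0.5, -1, 0, 0, 0], [87, 0.02, -0.5, -1, 0, 0, 0]]
  ]
}}

```text
clock: 32.08
eef_pos: [0.444, -0.3052, 0.0462]
tool_rot: [-0.517, -3.097, -0.0]
wrist_force: [0.0, 0.1, 0.6]
width: 0.0874
grip_force: 0.0
```

{"fn": "drive_tool", "kwargs": {
  "deltas": [
    [[87, 0, 0, -0.2, 0, 0, 0], [87, 0, 0, -0.33, 0, 0, 0], [87, 0, 0, -0.33, 0, 0, 0], [50, 0, 0, -0.33, 0, 0, 0], [50, 0, 0, -0.33, 0, 0, 0]]
  ]
}}

```text
clock: 32.7
eef_pos: [0.4446, -0.3056, 0.0143]
tool_rot: [0.517, 3.098, -0.0]
wrist_force: [0.9, -0.2, -1.5]
width: 0.0723
grip_force: 0.0
```

{"fn": "drive_tool", "kwargs": {
  "deltas": [
    [[50, 0, 0, 0, 0, 0, 0], [50, 0, 0, 0, 0, 0, 0], [50, 0, 0, 0, 0, 0, 0], [50, 0, 0, 0, 0, 0, 0]]
  ]
}}

```text
clock: 33.2
eef_pos: [0.4443, -0.3055, 0.0139]
tool_rot: [0.517, 3.098, -0.0]
wrist_force: [-1.7, 1.0, 5.1]
width: 0.0597
grip_force: 30.0
```

Run:
```python
from h import *
r.read_camera('top')
for x in cartons(0): print(x)
for x in cartons(.095): print('plate',x)
```

```text
(0.71, array([ 571.6, -420.8]), np.float64(82.8), 1.86)
(0.71, array([ 439.5, -281.4]), np.float64(153.4), 3.32)
(0.63, array([562.6, 164. ]), np.float64(82.1), 1.2)
(0.48, array([ 388.9, -560.3]), np.float64(141.3), 1.26)
plate (0.71, array([ 553.8, -393.3]), np.float64(83.1), 3.41)
plate (0.71, array([ 385.1, -244.7]), np.float64(173.0), 2.89)
plate (0.63, array([551. , 145.3]), np.float64(82.1), 0.63)
plate (0.48, array([ 391. , -525.7]), np.float64(141.3), 1.26)
```

{"fn": "drive_tool", "kwargs": {
  "deltas": [
    [[50, 0, 0, 0.3, 0, 0, 0], [50, 0, 0, 0.6, 0, 0, 0], [50, 0, 0, 1, 0, 0, 0]]
  ]
}}

```text
clock: 33.72
eef_pos: [0.443, -0.305, 0.1133]
tool_rot: [-0.518, -3.096, -0.001]
wrist_force: [-0.4, -0.3, -1.2]
width: 0.0595
grip_force: 30.0
```

{"fn": "drive_tool", "kwargs": {
  "deltas": [
    [[50, 0.1, 0.3, 0.5, 0, 0, 0], [50, 0.2, 0.7, 1, 0, 0, 0.14], [50, 0.3, 1, 1, 0, 0, 0.278]]
  ]
}}

```text
clock: 34.1
eef_pos: [0.4761, -0.2046, 0.2173]
tool_rot: [0.171, 3.13, -0.001]
wrist_force: [0.5, -0.1, -3.7]
width: 0.0597
grip_force: 30.0
```

{"fn": "drive_tool", "kwargs": {
  "deltas": [
    [[50, 0.1, 0.4, 0, 0, 0, 0], [50, 0.2, 0.8, 0, 0, 0, 0], [50, 0.3, 1, 0, 0, 0, 0]]
  ]
}}

```text
clock: 34.48
eef_pos: [0.5038, -0.1036, 0.2131]
tool_rot: [-0.175, -3.136, -0.001]
wrist_force: [-0.7, 0.7, -1.9]
width: 0.0596
grip_force: 30.0
```

{"fn": "drive_tool", "kwargs": {
  "deltas": [
    [[50, 0.1, 0.4, 0, 0, 0, 0], [50, 0.2, 0.8, 0, 0, 0, 0], [50, 0.3, 1, 0, 0, 0, 0]]
  ]
}}

```text
clock: 34.85
eef_pos: [0.534, -0.0038, 0.213]
tool_rot: [-0.175, -3.136, -0.0]
wrist_force: [-0.3, -0.2, -2.2]
width: 0.06
grip_force: 30.0
```

{"fn": "drive_tool", "kwargs": {
  "deltas": [
    [[50, 0.07, 0.4, 0, 0, 0, 0], [50, 0.14, 0.8, 0, 0, 0, 0], [50, 0.18, 1, 0, 0, 0, 0]]
  ]
}}

```text
clock: 35.22
eef_pos: [0.5523, 0.0959, 0.2129]
tool_rot: [-0.176, -3.136, 0.001]
wrist_force: [0.4, 0.2, -2.3]
width: 0.0595
grip_force: 30.0
```

{"fn": "drive_tool", "kwargs": {
  "deltas": [
    [[50, 0, 0.3, 0, 0, 0, 0], [50, 0, 0.49, 0, 0, 0, 0], [50, 0, 0.49, -0.2, 0, 0, 0], [50, 0, 0.49, -0.4, 0, 0, 0], [50, 0, 0.49, -0.4, 0, 0, 0]]
  ]
}}

```text
clock: 35.85
eef_pos: [0.5511, 0.1427, 0.172]
tool_rot: [-0.178, -3.134, 0.003]
wrist_force: [1.0, -1.7, -2.4]
width: 0.06
grip_force: 30.0
```

{"fn": "drive_tool", "kwargs": {
  "deltas": [
    [[50, 0, 0, -0.12, 0, 0, 0], [50, 0, 0, -0.21, 0, 0, 0], [50, 0, 0, -0.21, 0, 0, 0], [50, 0, 0, -0.21, 0, 0, 0]]
  ]
}}

```text
clock: 36.35
eef_pos: [0.5523, 0.1436, 0.1528]
tool_rot: [0.177, 3.136, 0.0]
wrist_force: [-0.2, -0.2, -1.4]
width: 0.0601
grip_force: 30.0
```

{"fn": "drive_tool", "kwargs": {
  "deltas": [
    [[50, 0, 0, -0.015, 0, 0, 0], [50, 0, 0, -0.02, 0, 0, 0], [50, 0, 0, -0.02, 0, 0, 0]]
  ]
}}

```text
clock: 36.72
eef_pos: [0.5521, 0.1436, 0.1506]
tool_rot: [0.177, 3.137, 0.0]
wrist_force: [-0.6, 0.3, -1.8]
width: 0.0598
grip_force: 30.0
```

{"fn": "drive_tool", "kwargs": {
  "deltas": [
    [[50, 0, 0, -0.015, 0, 0, 0], [50, 0, 0, -0.02, 0, 0, 0], [50, 0, 0, -0.02, 0, 0, 0]]
  ]
}}

```text
clock: 37.1
eef_pos: [0.5523, 0.1437, 0.1489]
tool_rot: [0.177, 3.136, 0.0]
wrist_force: [-1.6, 1.3, 3.2]
width: 0.0596
grip_force: 30.0
```

{"fn": "drive_tool", "kwargs": {
  "deltas": [
    [[85, 0, 0, 0, 0, 0, 0], [85, 0, 0, 0, 0, 0, 0], [85, 0, 0, 0, 0, 0, 0], [85, 0, 0, 0, 0, 0, 0]]
  ]
}}

```text
clock: 37.6
eef_pos: [0.5521, 0.1435, 0.1484]
tool_rot: [-0.177, -3.137, 0.0]
wrist_force: [-0.3, 0.4, 0.1]
width: 0.0844
grip_force: 0.0
```

{"fn": "drive_tool", "kwargs": {
  "deltas": [
    [[85, 0, 0, 0.2, 0, 0, 0], [85, 0, 0, 0.6, 0, 0, 0], [85, 0, -0.1, 1, 0, 0, 0]]
  ]
}}

```text
clock: 37.98
eef_pos: [0.552, 0.1337, 0.2494]
tool_rot: [-0.176, -3.136, 0.001]
wrist_force: [1.3, 1.0, -0.4]
width: 0.0851
grip_force: 0.0
```

{"fn": "drive_tool", "kwargs": {
  "deltas": [
    [[87, 0.1, -0.5, 0.1, 0, 0, -0.033], [87, 0.18, -1, 0.1, 0, 0, -0.033]]
  ]
}}

```text
clock: 38.22
eef_pos: [0.5709, 0.033, 0.26]
tool_rot: [0.216, 3.132, 0.002]
wrist_force: [0.8, 0.3, -0.6]
width: 0.0867
grip_force: 0.0
```

{"fn": "drive_tool", "kwargs": {
  "deltas": [
    [[87, 0, -0.5, 0, 0, 0, 0], [87, 0, -1, 0, 0, 0, 0]]
  ]
}}

```text
clock: 38.48
eef_pos: [0.57, -0.068, 0.2586]
tool_rot: [0.217, 3.134, 0.0]
wrist_force: [0.2, 0.7, 0.6]
width: 0.087
grip_force: 0.0
```

{"fn": "drive_tool", "kwargs": {
  "deltas": [
    [[87, 0, -0.5, 0, 0, 0, 0], [87, 0, -1, 0, 0, 0, 0]]
  ]
}}

```text
clock: 38.72
eef_pos: [0.57, -0.168, 0.2586]
tool_rot: [0.217, 3.134, 0.0]
wrist_force: [1.0, 0.5, 0.8]
width: 0.0869
grip_force: 0.0
```

Run:
```python
from h import *
r.read_camera('top')
for x in cartons(0): print(x)
for x in cartons(.135): print('plate',x)
print(r.observe()['eef_pos'])
for l,z in(('bottle',.0),('bottle',.18)):print(grey('top',l,z))
print(grey('top','scraper',.024))
```

```text
(0.97, array([ 569.5, -420.1]), np.float64(81.8), 0.65)
(0.65, array([ 439.4, -469.3]), np.float64(94.7), 0.47)
plate (0.97, array([ 555.8, -380.8]), np.float64(71.1), 2.74)
plate (0.65, array([ 437.2, -421.7]), np.float64(82.5), 2.27)
[ 0.56971116 -0.16858752  0.2580932 ]
[(0.93, array([ 392.5, -581.8,  131.7,   65.5,   84.8]))]
[(0.93, array([ 397.1, -504.2,  111.7,   55.6,   84.8]))]
[(0.67, array([466.8, 409.7, 148.7,  70. ,   2.3]))]
```

{"fn": "drive_tool", "kwargs": {
  "deltas": [
    [[87, 0, -0.5, 0, 0, 0, 0], [87, 0, -1, 0, 0, 0, 0]]
  ]
}}

```text
clock: 39.28
eef_pos: [0.5709, -0.2656, 0.259]
tool_rot: [0.212, 3.134, -0.0]
wrist_force: [0.8, -0.3, -0.6]
width: 0.0868
grip_force: 0.0
```

{"fn": "drive_tool", "kwargs": {
  "deltas": [
    [[87, 0, -0.5, 0, 0, 0, 0], [87, 0, -1, 0, 0, 0, 0]]
  ]
}}

```text
clock: 39.52
eef_pos: [0.5709, -0.3664, 0.2588]
tool_rot: [0.214, 3.134, -0.0]
wrist_force: [2.1, 0.3, 0.3]
width: 0.0866
grip_force: 0.0
```

{"fn": "drive_tool", "kwargs": {
  "deltas": [
    [[87, 0, -0.52, -0.1, 0, 0, 0], [87, 0, -0.52, -0.5, 0, 0, 0], [87, 0, -0.52, -1, 0, 0, 0], [87, 0, -0.52, -1, 0, 0, 0], [87, 0, -0.52, -1, 0, 0, 0]]
  ]
}}

```text
clock: 40.15
eef_pos: [0.5716, -0.4182, 0.1606]
tool_rot: [0.215, 3.133, -0.002]
wrist_force: [-0.2, 0.3, 0.6]
width: 0.0869
grip_force: 0.0
```

{"fn": "drive_tool", "kwargs": {
  "deltas": [
    [[87, 0, 0, -0.5, 0, 0, 0], [87, 0, 0, -1, 0, 0, 0], [87, 0, 0, -1, 0, 0, 0]]
  ]
}}

```text
clock: 40.52
eef_pos: [0.5693, -0.4174, 0.0573]
tool_rot: [-0.217, -3.13, -0.002]
wrist_force: [-0.6, 0.8, 1.4]
width: 0.087
grip_force: 0.0
```

{"fn": "drive_tool", "kwargs": {
  "deltas": [
    [[87, 0, 0, -0.3, 0, 0, 0], [87, 0, 0, -0.45, 0, 0, 0], [87, 0, 0, -0.45, 0, 0, 0], [50, 0, 0, -0.45, 0, 0, 0], [50, 0, 0, -0.45, 0, 0, 0]]
  ]
}}

```text
clock: 41.15
eef_pos: [0.5709, -0.4188, 0.015]
tool_rot: [0.217, 3.132, -0.001]
wrist_force: [-0.2, -0.6, 0.7]
width: 0.0723
grip_force: 0.0
```

{"fn": "drive_tool", "kwargs": {
  "deltas": [
    [[50, 0, 0, 0, 0, 0, 0], [50, 0, 0, 0, 0, 0, 0], [50, 0, 0, 0, 0, 0, 0], [50, 0, 0, 0, 0, 0, 0]]
  ]
}}

```text
clock: 41.65
eef_pos: [0.5704, -0.4186, 0.0141]
tool_rot: [0.217, 3.133, -0.001]
wrist_force: [-0.5, 0.7, 6.3]
width: 0.0596
grip_force: 30.0
```

{"fn": "drive_tool", "kwargs": {
  "deltas": [
    [[50, 0, 0, 0.3, 0, 0, 0], [50, 0, 0, 0.6, 0, 0, 0], [50, 0, 0, 1, 0, 0, 0]]
  ]
}}

```text
clock: 42.02
eef_pos: [0.5691, -0.4178, 0.1126]
tool_rot: [-0.218, -3.131, -0.002]
wrist_force: [0.2, -0.1, -1.5]
width: 0.0595
grip_force: 30.0
```

{"fn": "drive_tool", "kwargs": {
  "deltas": [
    [[50, 0, 0.3, 0.4, 0, 0, 0], [50, 0, 0.7, 0.8, 0, 0, 0], [50, -0.1, 1, 1, 0, 0, 0.033]]
  ]
}}

```text
clock: 42.4
eef_pos: [0.5608, -0.3172, 0.2152]
tool_rot: [0.176, 3.135, -0.0]
wrist_force: [0.1, 0.5, -2.0]
width: 0.0601
grip_force: 30.0
```

{"fn": "drive_tool", "kwargs": {
  "deltas": [
    [[50, 0, 0.4, 0.2, 0, 0, 0], [50, 0, 0.8, 0.32, 0, 0, 0], [50, -0.09, 1, 0.32, 0, 0, 0]]
  ]
}}

```text
clock: 42.78
eef_pos: [0.5514, -0.2166, 0.246]
tool_rot: [0.175, 3.136, 0.001]
wrist_force: [-0.2, 0.0, -2.6]
width: 0.0601
grip_force: 30.0
```

{"fn": "drive_tool", "kwargs": {
  "deltas": [
    [[50, 0, 0.4, 0, 0, 0, 0], [50, 0, 0.8, 0, 0, 0, 0], [50, 0, 1, 0, 0, 0, 0]]
  ]
}}

```text
clock: 43.15
eef_pos: [0.5503, -0.117, 0.2447]
tool_rot: [-0.176, -3.135, -0.0]
wrist_force: [0.7, -0.1, -2.2]
width: 0.06
grip_force: 30.0
```

{"fn": "drive_tool", "kwargs": {
  "deltas": [
    [[50, 0, 0.4, 0, 0, 0, 0], [50, 0, 0.8, 0, 0, 0, 0], [50, 0, 1, 0, 0, 0, 0]]
  ]
}}

```text
clock: 43.52
eef_pos: [0.5508, -0.0173, 0.2449]
tool_rot: [-0.176, -3.136, 0.0]
wrist_force: [0.5, -0.2, -1.8]
width: 0.0601
grip_force: 30.0
```

{"fn": "drive_tool", "kwargs": {
  "deltas": [
    [[50, 0, 0.4, 0, 0, 0, 0], [50, 0, 0.8, 0, 0, 0, 0], [50, 0, 1, 0, 0, 0, 0]]
  ]
}}

```text
clock: 43.9
eef_pos: [0.551, 0.0826, 0.2451]
tool_rot: [-0.176, -3.136, 0.001]
wrist_force: [0.7, 0.1, -2.0]
width: 0.0599
grip_force: 30.0
```

{"fn": "drive_tool", "kwargs": {
  "deltas": [
    [[50, 0, 0.3, 0, 0, 0, 0], [50, 0, 0.62, 0, 0, 0, 0], [50, 0, 0.62, 0, 0, 0, 0], [50, 0, 0.62, -0.2, 0, 0, 0], [50, 0, 0.62, -0.2, 0, 0, 0]]
  ]
}}

```text
clock: 44.52
eef_pos: [0.5502, 0.1422, 0.224]
tool_rot: [-0.178, -3.134, 0.003]
wrist_force: [-0.7, 0.5, -1.9]
width: 0.0598
grip_force: 30.0
```

{"fn": "drive_tool", "kwargs": {
  "deltas": [
    [[50, 0.01, 0, -0.15, 0, 0, 0], [50, 0.01, 0, -0.3, 0, 0, 0], [50, 0.01, 0, -0.34, 0, 0, 0], [50, 0.01, 0, -0.34, 0, 0, 0]]
  ]
}}

```text
clock: 45.02
eef_pos: [0.5521, 0.1434, 0.1912]
tool_rot: [-0.177, -3.136, 0.001]
wrist_force: [-0.0, 0.2, -2.7]
width: 0.0597
grip_force: 30.0
```

{"fn": "drive_tool", "kwargs": {
  "deltas": [
    [[50, 0, 0, -0.015, 0, 0, 0], [50, 0, 0, -0.025, 0, 0, 0], [50, 0, 0, -0.025, 0, 0, 0]]
  ]
}}

```text
clock: 45.4
eef_pos: [0.5522, 0.1436, 0.1892]
tool_rot: [0.177, 3.136, 0.0]
wrist_force: [0.8, 0.4, -2.2]
width: 0.0602
grip_force: 30.0
```

{"fn": "drive_tool", "kwargs": {
  "deltas": [
    [[50, 0, 0, -0.015, 0, 0, 0], [50, 0, 0, -0.015, 0, 0, 0]]
  ]
}}

```text
clock: 45.65
eef_pos: [0.5523, 0.1436, 0.1891]
tool_rot: [0.176, 3.135, 0.0]
wrist_force: [-4.1, 0.4, 8.0]
width: 0.06
grip_force: 30.0
```

{"fn": "drive_tool", "kwargs": {
  "deltas": [
    [[85, 0, 0, 0, 0, 0, 0], [85, 0, 0, 0, 0, 0, 0], [85, 0, 0, 0, 0, 0, 0], [85, 0, 0, 0, 0, 0, 0]]
  ]
}}

```text
clock: 46.15
eef_pos: [0.5522, 0.1436, 0.1874]
tool_rot: [-0.177, -3.136, 0.0]
wrist_force: [0.2, -0.5, 0.7]
width: 0.0846
grip_force: 0.0
```

{"fn": "drive_tool", "kwargs": {
  "deltas": [
    [[85, 0, 0, 0.2, 0, 0, 0], [85, 0, 0, 0.6, 0, 0, 0], [85, 0, -0.1, 0.9, 0, 0, 0]]
  ]
}}

```text
clock: 46.52
eef_pos: [0.5524, 0.1338, 0.2789]
tool_rot: [0.176, 3.136, 0.0]
wrist_force: [1.2, -0.0, -0.3]
width: 0.0848
grip_force: 0.0
```

{"fn": "drive_tool", "kwargs": {
  "deltas": [
    [[80, 0, -0.5, 0, 0, 0, 0.12], [80, 0, -1, 0, 0, 0, 0.249]]
  ]
}}

```text
clock: 46.78
eef_pos: [0.5522, 0.0329, 0.2779]
tool_rot: [-0.137, 3.138, 0.001]
wrist_force: [0.7, 0.0, -0.6]
width: 0.0803
grip_force: 0.0
```

{"fn": "drive_tool", "kwargs": {
  "deltas": [
    [[80, 0, -0.5, 0, 0, 0, 0], [80, -0.1, -1, 0, 0, 0, 0]]
  ]
}}

```text
clock: 47.02
eef_pos: [0.5422, -0.0679, 0.2773]
tool_rot: [0.13, -3.139, 0.0]
wrist_force: [1.4, -0.3, -1.0]
width: 0.0801
grip_force: 0.0
```

{"fn": "drive_tool", "kwargs": {
  "deltas": [
    [[80, -0.1, -0.5, 0, 0, 0, 0], [80, -0.2, -1, 0, 0, 0, 0]]
  ]
}}

```text
clock: 47.28
eef_pos: [0.5216, -0.168, 0.2776]
tool_rot: [-0.13, 3.139, -0.0]
wrist_force: [0.4, -0.9, 0.4]
width: 0.08
grip_force: 0.0
```

{"fn": "drive_tool", "kwargs": {
  "deltas": [
    [[80, -0.1, -0.5, 0, 0, 0, 0], [80, -0.2, -1, 0, 0, 0, 0]]
  ]
}}

```text
clock: 47.52
eef_pos: [0.5016, -0.268, 0.2776]
tool_rot: [-0.13, 3.139, -0.0]
wrist_force: [0.3, 0.4, -0.3]
width: 0.0799
grip_force: 0.0
```

Run:
```python
from h import *
r.read_camera('top')
for x in cartons(0): print(x)
for x in cartons(.175): print('plate',x)
o=r.observe();print(o['eef_pos'],o['tool_rot'])
```

```text
(0.71, array([561.4, 105.9]), np.float64(84.8), 1.15)
(0.63, array([578.6, 183.1]), np.float64(84.4), 3.19)
(0.63, array([547.4,  99.1]), np.float64(85.4), 1.22)
(0.58, array([ 439.4, -469.3]), np.float64(96.2), 0.95)
plate (0.71, array([532.2,  75. ]), np.float64(84.8), 1.15)
plate (0.63, array([553. , 144.5]), np.float64(84.1), 0.52)
plate (0.63, array([520.3,  69.2]), np.float64(85.4), 1.22)
plate (0.58, array([ 444.7, -409.6]), np.float64(103.1), 3.0)
[ 0.50129094 -0.26847399  0.27705406] [ 1.24146076e-01 -3.13830456e+00 -8.17593473e-05]
```

{"fn": "drive_tool", "kwargs": {
  "deltas": [
    [[78, -0.15, -0.5, 0, 0, 0, 0], [78, -0.28, -1, 0, 0, 0, 0]]
  ]
}}

```text
clock: 47.92
eef_pos: [0.4745, -0.3664, 0.2778]
tool_rot: [-0.134, 3.138, -0.0]
wrist_force: [1.2, 0.9, 0.6]
width: 0.078
grip_force: 0.0
```

{"fn": "drive_tool", "kwargs": {
  "deltas": [
    [[78, 0, -0.5, 0, 0, 0, 0], [78, 0, -0.985, 0, 0, 0, 0], [78, 0, -0.985, -0.4, 0, 0, 0], [78, 0, -0.985, -0.8, 0, 0, 0], [78, 0, -0.985, -0.8, 0, 0, 0]]
  ]
}}

```text
clock: 48.55
eef_pos: [0.473, -0.4631, 0.1941]
tool_rot: [0.13, -3.134, -0.006]
wrist_force: [0.5, 1.2, 0.0]
width: 0.078
grip_force: 0.0
```

{"fn": "drive_tool", "kwargs": {
  "deltas": [
    [[78, 0, 0, 0, 0, 0, 0], [78, 0, 0, -0.3, 0, 0, 0], [78, 0, 0, -0.7, 0, 0, 0], [78, 0, 0, -1, 0, 0, 0], [78, 0, 0, -1, 0, 0, 0]]
  ]
}}

```text
clock: 49.18
eef_pos: [0.4742, -0.4645, 0.0974]
tool_rot: [0.131, -3.138, -0.001]
wrist_force: [-0.0, -0.2, 1.1]
width: 0.0781
grip_force: 0.0
```

{"fn": "drive_tool", "kwargs": {
  "deltas": [
    [[78, 0, 0, -0.3, 0, 0, 0], [78, 0, 0, -0.5, 0, 0, 0], [78, 0, 0, -0.7, 0, 0, 0], [78, 0, 0, -0.82, 0, 0, 0], [78, 0, 0, -0.82, 0, 0, 0]]
  ]
}}

```text
clock: 49.8
eef_pos: [0.4748, -0.4652, 0.0164]
tool_rot: [-0.13, 3.138, -0.001]
wrist_force: [-0.5, 0.4, 0.7]
width: 0.078
grip_force: 0.0
```

{"fn": "drive_tool", "kwargs": {
  "deltas": [
    [[50, 0, 0, 0, 0, 0, 0], [50, 0, 0, 0, 0, 0, 0], [50, 0, 0, 0, 0, 0, 0], [50, 0, 0, 0, 0, 0, 0], [50, 0, 0, 0, 0, 0, 0]]
  ]
}}

```text
clock: 50.42
eef_pos: [0.4746, -0.4652, 0.0164]
tool_rot: [-0.13, 3.138, -0.001]
wrist_force: [-0.2, 1.3, 6.1]
width: 0.06
grip_force: 30.0
```

{"fn": "drive_tool", "kwargs": {
  "deltas": [
    [[50, 0.04, 0.2, 0, 0, 0, 0], [50, 0.08, 0.4, 0, 0, 0, 0], [50, 0.12, 0.6, 0, 0, 0, 0], [50, 0.16, 0.8, 0, 0, 0, 0], [50, 0.2, 1, 0, 0, 0, 0]]
  ]
}}

```text
clock: 51.05
eef_pos: [0.4948, -0.3649, 0.0164]
tool_rot: [-0.131, 3.138, -0.002]
wrist_force: [-1.5, -3.3, 5.8]
width: 0.0598
grip_force: 30.0
```

{"fn": "drive_tool", "kwargs": {
  "deltas": [
    [[50, 0, 0, 0, 0, 0, 0], [85, 0, 0, 0, 0, 0, 0], [85, 0, 0, 0, 0, 0, 0], [85, 0, 0, 0, 0, 0, 0], [85, 0, 0, 0, 0, 0, 0]]
  ]
}}

```text
clock: 51.68
eef_pos: [0.4939, -0.365, 0.0153]
tool_rot: [0.129, -3.139, -0.0]
wrist_force: [0.6, -0.7, -0.1]
width: 0.0846
grip_force: 0.0
```

{"fn": "drive_tool", "kwargs": {
  "deltas": [
    [[85, 0, 0, 0.3, 0, 0, 0], [85, 0, 0, 0.7, 0, 0, 0], [85, 0, 0.2, 1, 0, 0, 0]]
  ]
}}

```text
clock: 52.05
eef_pos: [0.4943, -0.3458, 0.1169]
tool_rot: [-0.128, 3.138, -0.001]
wrist_force: [0.9, -0.3, -0.1]
width: 0.0848
grip_force: 0.0
```

{"fn": "drive_tool", "kwargs": {
  "deltas": [
    [[85, 0, 0.5, 0.5, 0, 0, 0], [85, 0, 1, 0.5, 0, 0, 0]]
  ]
}}

```text
clock: 52.3
eef_pos: [0.4958, -0.2449, 0.1687]
tool_rot: [-0.127, 3.134, -0.003]
wrist_force: [1.0, 1.2, -0.8]
width: 0.085
grip_force: 0.0
```

Run:
```python
from h import *
im=r.read_camera('top')[:,:,::-1]
c=im[140:340,180:600].copy();c=cv2.resize(c,None,fx=1.9,fy=1.9,interpolation=cv2.INTER_CUBIC)
for x in cartons(0,c,(180,140),1.9): print(x)
cv2.imwrite('pics/c7.png',c);o=r.observe();print(o['eef_pos'],o['tool_rot'])
```

```text
(0.66, array([ 435.9, -347.5]), np.float64(8.9), 3.22)
(0.55, array([568.7, 168.6]), np.float64(82.7), 1.68)
(0.53, array([560.1, 163.2]), np.float64(82.2), 1.48)
[ 0.49463547 -0.24156503  0.1672893 ] [-1.34376914e-01  3.13549281e+00  3.46333027e-04]
```

View pics/c7.png

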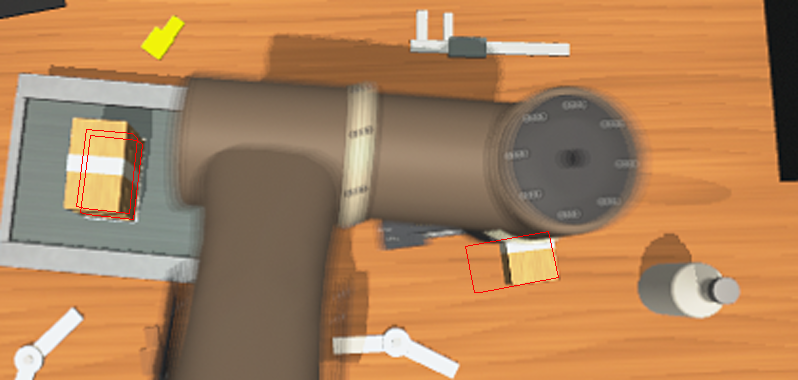

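The stack stands on the outline. The dragged carton at (530,260) is partly hidden by the wrist, so I'll step away and measure again.

{"fn": "drive_tool", "kwargs": {
  "deltas": [
    [[85, 0.1, 0.5, 0.2, 0, 0, 0], [85, 0.2, 1, 0.4, 0, 0, 0]]
  ]
}}

```text
clock: 52.65
eef_pos: [0.5139, -0.1442, 0.2057]
tool_rot: [0.128, -3.138, 0.0]
wrist_force: [0.3, -0.1, 0.6]
width: 0.0851
grip_force: 0.0
```

{"fn": "drive_tool", "kwargs": {
  "deltas": [
    [[85, 0.1, 0.5, 0.2, 0, 0, 0], [85, 0.2, 0.7, 0.4, 0, 0, 0]]
  ]
}}

```text
clock: 52.9
eef_pos: [0.5342, -0.073, 0.2462]
tool_rot: [-0.133, 3.139, 0.0]
wrist_force: [0.5, 0.2, -0.5]
width: 0.0848
grip_force: 0.0
```

Run:
```python
from h import *
r.read_camera('top')
for x in cartons(0): print(x)
o=r.observe();print(o['eef_pos'],o['tool_rot'])
```

```text
(0.83, array([ 459.8, -368.3]), np.float64(95.8), 0.37)
[ 0.53604918 -0.07334481  0.24756059] [-1.33847694e-01  3.13501666e+00  4.95232537e-06]
```

{"fn": "drive_tool", "kwargs": {
  "deltas": [
    [[86, -0.25, -0.5, 0, 0, 0, 0.02], [86, -0.5, -1, 0, 0, 0, 0.02]]
  ]
}}

```text
clock: 53.25
eef_pos: [0.483, -0.1761, 0.2445]
tool_rot: [0.157, -3.136, -0.0]
wrist_force: [1.3, -1.0, 0.1]
width: 0.0862
grip_force: 0.0
```

{"fn": "drive_tool", "kwargs": {
  "deltas": [
    [[86, -0.15, -0.5, 0, 0, 0, 0], [86, -0.25, -1, 0, 0, 0, 0]]
  ]
}}

```text
clock: 53.5
eef_pos: [0.4574, -0.277, 0.245]
tool_rot: [0.154, -3.137, -0.001]
wrist_force: [1.7, 0.4, 0.8]
width: 0.0859
grip_force: 0.0
```

{"fn": "drive_tool", "kwargs": {
  "deltas": [
    [[86, 0, -0.5, 0, 0, 0, 0], [86, 0, -0.95, -0.2, 0, 0, 0], [86, 0, -0.95, -0.6, 0, 0, 0], [86, 0, -0.95, -1, 0, 0, 0], [86, 0, -0.95, -1, 0, 0, 0]]
  ]
}}

```text
clock: 54.12
eef_pos: [0.456, -0.3696, 0.1418]
tool_rot: [0.151, -3.131, -0.006]
wrist_force: [-0.1, 0.0, 1.2]
width: 0.0862
grip_force: 0.0
```

{"fn": "drive_tool", "kwargs": {
  "deltas": [
    [[86, 0.02, 0.02, -0.3, 0, 0, 0], [86, 0.02, 0.02, -0.6, 0, 0, 0], [86, 0.02, 0.02, -0.9, 0, 0, 0], [86, 0.02, 0.02, -0.9, 0, 0, 0]]
  ]
}}

```text
clock: 54.62
eef_pos: [0.4603, -0.3679, 0.055]
tool_rot: [0.154, -3.135, -0.002]
wrist_force: [0.3, 0.1, 0.3]
width: 0.0859
grip_force: 0.0
```

{"fn": "drive_tool", "kwargs": {
  "deltas": [
    [[86, 0, 0, -0.25, 0, 0, 0], [86, 0, 0, -0.4, 0, 0, 0], [86, 0, 0, -0.4, 0, 0, 0], [50, 0, 0, -0.4, 0, 0, 0], [50, 0, 0, -0.4, 0, 0, 0]]
  ]
}}

```text
clock: 55.25
eef_pos: [0.4617, -0.3682, 0.0165]
tool_rot: [-0.155, 3.136, -0.001]
wrist_force: [-0.4, 0.7, -1.1]
width: 0.0713
grip_force: 0.0
```

{"fn": "drive_tool", "kwargs": {
  "deltas": [
    [[50, 0, 0, 0, 0, 0, 0], [50, 0, 0, 0, 0, 0, 0], [50, 0, 0, 0, 0, 0, 0], [50, 0, 0, 0, 0, 0, 0]]
  ]
}}

```text
clock: 55.75
eef_pos: [0.4614, -0.368, 0.016]
tool_rot: [-0.155, 3.137, -0.0]
wrist_force: [-1.3, 1.5, 5.3]
width: 0.0597
grip_force: 30.0
```

{"fn": "drive_tool", "kwargs": {
  "deltas": [
    [[50, 0, 0, 0.3, 0, 0, 0], [50, 0, 0, 0.6, 0, 0, 0], [50, 0, 0, 1, 0, 0, 0]]
  ]
}}

```text
clock: 56.12
eef_pos: [0.4602, -0.3675, 0.1153]
tool_rot: [0.154, -3.135, -0.002]
wrist_force: [0.5, -0.3, -1.3]
width: 0.0597
grip_force: 30.0
```

{"fn": "drive_tool", "kwargs": {
  "deltas": [
    [[50, 0, 0, 0.4, 0, 0, 0], [50, 0.15, 0.4, 0.8, 0, 0, -0.14], [50, 0.3, 0.7, 1, 0, 0, -0.27]]
  ]
}}

```text
clock: 56.5
eef_pos: [0.4917, -0.2973, 0.2177]
tool_rot: [0.185, 3.134, -0.001]
wrist_force: [1.9, -0.8, -3.4]
width: 0.0596
grip_force: 30.0
```

{"fn": "drive_tool", "kwargs": {
  "deltas": [
    [[50, 0.1, 0.3, 0.3, 0, 0, 0], [50, 0.2, 0.6, 0.7, 0, 0, 0], [50, 0.3, 1, 0.75, 0, 0, 0]]
  ]
}}

```text
clock: 56.88
eef_pos: [0.5224, -0.1975, 0.2933]
tool_rot: [0.179, 3.132, -0.001]
wrist_force: [1.0, 0.3, -2.9]
width: 0.0599
grip_force: 30.0
```

{"fn": "drive_tool", "kwargs": {
  "deltas": [
    [[50, 0.1, 0.4, 0, 0, 0, 0], [50, 0.2, 0.8, 0, 0, 0, 0], [50, 0.31, 1, 0, 0, 0, 0]]
  ]
}}

```text
clock: 57.25
eef_pos: [0.5522, -0.0962, 0.2902]
tool_rot: [-0.176, -3.136, -0.0]
wrist_force: [0.3, 0.0, -2.0]
width: 0.0597
grip_force: 30.0
```

{"fn": "drive_tool", "kwargs": {
  "deltas": [
    [[50, 0, 0.4, 0, 0, 0, 0], [50, 0, 0.8, 0, 0, 0, 0], [50, 0, 1, 0, 0, 0, 0]]
  ]
}}

```text
clock: 57.62
eef_pos: [0.5522, 0.0034, 0.2901]
tool_rot: [-0.177, -3.136, 0.0]
wrist_force: [0.7, 0.2, -1.9]
width: 0.0598
grip_force: 30.0
```

{"fn": "drive_tool", "kwargs": {
  "deltas": [
    [[50, 0, 0.3, 0, 0, 0, 0], [50, 0, 0.5, 0, 0, 0, 0], [50, 0, 0.7, 0, 0, 0, 0], [50, 0, 0.7, 0, 0, 0, 0]]
  ]
}}

```text
clock: 58.12
eef_pos: [0.5522, 0.073, 0.2903]
tool_rot: [-0.177, -3.136, 0.0]
wrist_force: [-0.5, 0.7, -1.7]
width: 0.0598
grip_force: 30.0
```

{"fn": "drive_tool", "kwargs": {
  "deltas": [
    [[50, 0.01, 0.35, 0, 0, 0, 0], [50, 0.01, 0.71, 0, 0, 0, 0], [50, 0.01, 0.71, 0, 0, 0, 0], [50, 0.01, 0.71, -0.3, 0, 0, 0], [50, 0.01, 0.71, -0.3, 0, 0, 0]]
  ]
}}

```text
clock: 58.75
eef_pos: [0.5519, 0.1418, 0.2585]
tool_rot: [-0.179, -3.133, 0.004]
wrist_force: [0.1, -0.7, -1.3]
width: 0.0599
grip_force: 30.0
```

{"fn": "drive_tool", "kwargs": {
  "deltas": [
    [[50, 0, 0, -0.12, 0, 0, 0], [50, 0, 0, -0.24, 0, 0, 0], [50, 0, 0, -0.27, 0, 0, 0], [50, 0, 0, -0.27, 0, 0, 0]]
  ]
}}

```text
clock: 59.25
eef_pos: [0.5532, 0.143, 0.2335]
tool_rot: [-0.178, -3.136, 0.001]
wrist_force: [0.2, -0.4, -1.0]
width: 0.0596
grip_force: 30.0
```

{"fn": "drive_tool", "kwargs": {
  "deltas": [
    [[50, 0, 0, -0.01, 0, 0, 0], [50, 0, 0, -0.01, 0, 0, 0]]
  ]
}}

```text
clock: 59.5
eef_pos: [0.5532, 0.1432, 0.2327]
tool_rot: [0.178, 3.136, 0.0]
wrist_force: [-0.6, -0.3, -1.4]
width: 0.0597
grip_force: 30.0
```

{"fn": "drive_tool", "kwargs": {
  "deltas": [
    [[50, 0, 0, -0.015, 0, 0, 0], [50, 0, 0, -0.02, 0, 0, 0], [50, 0, 0, -0.02, 0, 0, 0]]
  ]
}}

```text
clock: 59.88
eef_pos: [0.5533, 0.1431, 0.231]
tool_rot: [0.178, 3.136, 0.0]
wrist_force: [-0.6, 0.1, 2.6]
width: 0.0599
grip_force: 30.0
```

Contact. Release, rise and retreat, then check everything.

{"fn": "drive_tool", "kwargs": {
  "deltas": [
    [[85, 0, 0, 0, 0, 0, 0], [85, 0, 0, 0, 0, 0, 0], [85, 0, 0, 0, 0, 0, 0], [85, 0, 0, 0, 0, 0, 0]]
  ]
}}

```text
clock: 60.38
eef_pos: [0.5531, 0.1431, 0.2304]
tool_rot: [-0.178, -3.136, 0.0]
wrist_force: [0.8, 0.2, 0.5]
width: 0.0843
grip_force: 0.0
```

{"fn": "drive_tool", "kwargs": {
  "deltas": [
    [[85, 0, 0, 0.2, 0, 0, 0], [85, 0, 0, 0.5, 0, 0, 0], [85, 0, 0, 0.9, 0, 0, 0]]
  ]
}}

```text
clock: 60.75
eef_pos: [0.5527, 0.1429, 0.3207]
tool_rot: [-0.178, -3.135, 0.001]
wrist_force: [0.6, -0.5, -0.1]
width: 0.085
grip_force: 0.0
```

{"fn": "drive_tool", "kwargs": {
  "deltas": [
    [[85, 0, -0.5, 0, 0, 0, 0], [85, 0, -1, 0, 0, 0, 0]]
  ]
}}

```text
clock: 61.0
eef_pos: [0.5532, 0.0425, 0.3209]
tool_rot: [0.176, 3.136, 0.001]
wrist_force: [0.2, -0.7, -0.5]
width: 0.0847
grip_force: 0.0
```

{"fn": "drive_tool", "kwargs": {
  "deltas": [
    [[85, 0, -0.5, 0, 0, 0, 0], [85, 0, -1, 0, 0, 0, 0]]
  ]
}}

```text
clock: 61.25
eef_pos: [0.553, -0.0584, 0.3207]
tool_rot: [0.178, 3.136, 0.0]
wrist_force: [0.6, -0.4, 0.2]
width: 0.085
grip_force: 0.0
```

{"fn": "drive_tool", "kwargs": {
  "deltas": [
    [[85, 0, -0.5, 0, 0, 0, 0], [85, 0, -1, 0, 0, 0, 0], [85, 0, -1, 0, 0, 0, 0]]
  ]
}}

```text
clock: 61.62
eef_pos: [0.5527, -0.1598, 0.3201]
tool_rot: [-0.184, -3.135, 0.001]
wrist_force: [-0.1, 0.1, -0.5]
width: 0.0853
grip_force: 0.0
```

Run:
```python
from h import *
im=r.read_camera('top')[:,:,::-1];im2=r.read_camera('side')[:,:,::-1]
c=cv2.resize(im[140:340,110:410],None,fx=1.33,fy=1.33,interpolation=cv2.INTER_CUBIC)
d=cv2.resize(im2[130:330,150:450],None,fx=1.33,fy=1.33,interpolation=cv2.INTER_CUBIC)
cv2.imwrite('pics/f.png',cv2.resize(np.vstack([c,d]),None,fx=1.1,fy=1.1))
for x in cartons(.215): print(x)
print(grey('top','scraper',.024));o=r.observe();print(o['eef_pos'])
```

```text
[(0.76, array([467.9, 409.7, 150. ,  69.9,   2.3]))]
[ 0.55317332 -0.15626519  0.32046615]
```

View pics/f.png

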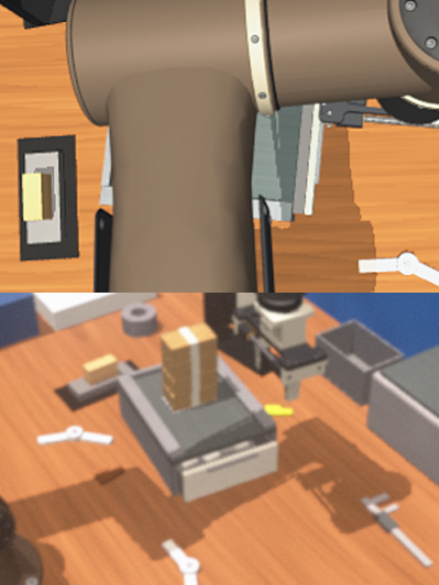

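The side view shows four cartons squarely in one column on the outline. The drawer is shut, the scraper lies on its mat and the bystanders are untouched. Hand in.

Run:
```python
from h import *
y=1.45794;c,s=np.cos(y),np.sin(y)
w=pix2w('top',np.array([(237,52),(213,310)])/2.9+[250,180],.078)[:,:2];print((w-[.5492,.1241])@np.array([[c,-s],[s,c]]))
print(r.finish_job())
```

```text
[[-0.18200829 -0.10342321]
 [-0.18019018  0.10608674]]
the job is handed in; nothing more can be done
None
```

The job is handed in, with no verdict returned: all three offcuts were wiped into the drawer, the drawer is pushed home, the scraper is flat on its mat, and the four cartons are stacked on the outline.

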